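# Fetch the dot target off its barbed hook and seat it before the side camera

### The job

Take the dot-grid calibration target (the square one) by its black grip off its barbed hook on the rack: raise it, tilt it and back it over the barb with a light touch, without straining the hook. Carry it straight to the slotted foot on the glass disc, stand it in the slot with its dots facing the side camera, press it gently past the spring jaw until it sits fully home, and let go. Leave the round white target hanging, and do not bump the camera or disturb anything else.

Things in the scene. Friction and masses are not known exactly. Their poses are not given: they have to be found in the camera images.
- rack: Low rack, fixed: steel base 110 x 250 x 8, two posts and a 20 x 20 aluminium cross bar 230 long, its axis 150 above the table (top at 160). Origin: on the table under the middle of the bar; y along the bar; x is the way the two barbed hooks point (away from the robot). Hooks leave the bar's front face (x = 10) at y = +60 and -60.
- hook_a_root (a point): Root of the hook at rack y = +60: on its axis, in the bar's front face, 150 up. Round steel, 6 thick, rigid: an arm 45 long along rack x, then a prong 28 long that rises from the arm by 38 deg, then at the prong's tip a 4 thick barb that turns back: its end lies 5 back along the prong and 7 square to it, on the upper side (axis to axis). Prong and barb together measure 12 across.
- hook_b_root (a point): Root of the other hook, at rack y = -60, the same shape. Hooks get bent in use: each arm slopes up or down by up to 0.05 rad, and each prong by a further 0.13 to 0.27 rad, up or down, so a barb may stand 11 mm off the drawing. Neither is measured: feel for it, say by sliding the eye's lower edge lightly along the hook's underside. More than 10 N between target and hook strains it.
- target: Square dot-grid target, loose, 120 to 210 g, hung by its eye about 23 from a hook's root (either hook). Plate 5 thick: panel 70 wide x 60 high, neck 34 wide from 60 to 107, grip above. Origin: middle of the lower edge; z up the plate, y across it, x out of the dotted face (away from the bar as it hangs). Mass centre about 65 up. It can swing.
- target_eye (a point): Centre of the target's square eye, 14 x 14, through the neck, 75 above the lower edge. Hanging, its upper edge (82 up) rests on the hook's arm. Raised 8 mm from there its lower edge (68 up) meets the arm's underside. To pass prong and barb the plate must be tilted, top towards the bar, until square to the prong within about 15 deg, and raised until the eye's lower edge is near the underside.
- target_grip (a point): Centre of the target's black grip block: 12 thick (x), 26 wide (y), 34 high, from 107 to 141 above the lower edge; grip it across its thickness. Fingertips that reach lower than 107 above the lower edge may foul the barb.
- white_disc: Round white target, loose, 150 g: the same neck, eye and grip over a disc 65 across. Hangs on the other hook; leave it there. Origin: its lowest point, axes as the target's.
- station: Inspection station, fixed: glass disc 340 across, 8 thick, top 45 above the table, on a hub. Origin: on the table under the disc's centre. The slotted foot stands on the glass at x = -105; x points from the foot to the side camera.
- seat (a point): Middle of the slot's floor in the foot, 50 above the table, where the seated target's origin must come, axes parallel to it (target x to the camera). Slot 12 deep, along y: +x datum wall face at x = 2.5, rear wall face at -5, end stops at y = -37 and 37; all mouths flared at 45 deg by 3. A 40 wide spring jaw in the rear wall (see camera).
- camera: Side camera on its black bracket, beam and column, fixed, axes and origin as the station: lens front at x = -13, axis 90 up; bracket from x = 23 up to 235. Do not touch. The foot's spring jaw slopes into the slot from the rear wall to x = -1, 5 above the floor; it yields (1.5 to 3 N) and holds the target on the datum wall: some 4 to 12 N of downward push takes it home. Over 50 N cracks the glass.
- spare_lens: Spare lens, black, 35 across, 44 high, standing loose on the table. Origin: centre of its foot.
- pin_a: Small flanged steel pin, loose, 19 across, 21 high, standing on the glass disc. Origin: centre of its foot.
- pin_b: A second pin like the first, standing on the glass disc.
- screwdriver: Screwdriver, 150 long, lying loose beyond the rack.
- lens_cap: Black lens cap, 38 across, 8 high, lying loose on the table between rack and disc.
- target_dots (a point): Middle of the target's dotted white face: 36 above the lower edge, on the face that looks along its x.

How it is judged:
On the way:
1. the target hangs free in the gripper, clear of the hook's barb (x of target_eye in the frame of rack above 0.094 m and contact force between target and rack below 0.05 N and height (world z) of target above 0.055 m), for 0.2 s.
At the end, for the whole second after the job is handed in: The target stands in the foot's slot, lower edge within 2 mm of the slot floor, within 3 mm of the seat's middle along the slot and 1.5 mm across it, upright within 3 degrees, dots to the camera, at rest and released; the white target still hangs on its hook (z of target in the frame of seat between -0.002 and 0.002 m and x of target in the frame of seat between -0.0015 and 0.0015 m and y of target in the frame of seat between -0.003 and 0.003 m and angle between target's own z axis and vertical below 0.052 rad and angle between the x axis of target and the x axis of seat, either way round below 0.06 rad and x of target_dots in the frame of seat above 0.0005 m and linear speed of target below 0.01 m/s and distance of white_disc from where it was at the start of the episode below 0.015 m); the robot touches nothing.
It fails at once if the target was forced on the hook (over 10 N between them) (contact force between target and rack above 10 N).
It fails at once if the target was pressed or dropped on the foot or glass with over 50 N (contact force between target and station above 50 N).
It fails at once if the target was dropped or put down on the table (height (world z) of target below 0.03 m).
It fails at once if the camera was bumped (contact force between anything else and camera above 2 N).
It fails at once if the round white target or another bystander was knocked or moved (distance of white_disc from where it was at the start of the episode above 0.03 m or distance of any of spare_lens, pin_a, pin_b, screwdriver, lens_cap from where it was at the start of the episode above 0.02 m).
It also fails if it takes over 72 s, if anything falls off the work surface, if the arm or the gripper's body presses on something with over 40 N, if the wrist force passes 120 N, or if a joint passes its speed limit or range.

### The arm

A 6-joint arm with a two-finger parallel gripper is mounted at the origin on the work surface. World frame = base frame: x ahead of the robot, y to its left, z up, the work surface at z = 0. Lengths are in m, angles in rad, forces in N, time in s.
With the tool pointing down it reaches from about 0.325 to 0.925 m from the base axis. Payload 3.1 kg.
Tool frame: the origin (TCP) lies at the very end of the fingers, on their centre line; the grasp point (between the pads) lies 19 mm behind it (bot.grip_point_offset is the distance from the TCP to the grasp point, in m); z points along the fingers, y is the line along which they close (so a half turn about z gives the same grasp; the last joint's range is limited). The gripper opens to 85 mm and grips with 20 to 120 N. Pads are 22 mm wide; open, the fingers measure 114 mm over their backs; the gripper's body (76 mm by 85 mm) begins 54 mm behind the grasp point. The pads swing forward as they close: fully open they stand 13 mm farther back than shut.
Start: joints at [1.071, 0.217, 1.613, -0, 1.311, -0.112], TCP at [0.236, 0.579, 0.231] pointing down, gripper open.
Joint ranges: [-2.75, 2.75], [-0.78, 2.1], [0.31, 2.55], [-1.13, 4.27], [0.13, 2.63], [-2.58, 2.58]. Speed limits (rad/s): [2.79, 2.79, 3.14, 3.14, 3.14, 3.14].

### API

Orientations are given as [roll, pitch, yaw] about the fixed x, y, z axes, in that order (R = Rz(yaw) Ry(pitch) Rx(roll)).
In Python, from rig import bot, imaging, ticket gives the robot as it stands.
- The arm moves only by the tool jog_arm, never from a script. Its argument "commands" is one flat list of numbers, 7 for each row, row after row: the shift along the world's x, y, z in units of 250 mm (1.0 is 250 mm), then the turn, a rotation vector about the world's x, y, z in units of pi rad (1.0 is pi rad), then the finger opening in mm, from 0 to 85.4. In form: [dx, dy, dz, rx, ry, rz, grip, dx, dy, dz, rx, ry, rz, grip, ...]. A call has 1 to 12 rows; each row shifts and turns the commanded pose from where the row before left it; what a row does not reach is not made up. A row lasts 1/8 s, in which the tool goes at most 62.5 mm and 10.7 degrees, less where a joint would pass 70% of its speed; a pose out of reach is approached as far as the arm can. A call with a number of a shift or a turn outside -1 to 1 is refused whole. A call with a gripper value outside its range is refused whole. The fingers move at their own pace and stop on an object; "squeeze" is the grip in N (left out, the last holds). Time passes only in rows, so rows that do not move let the fingers close. It gives the time, the measured TCP pose, the force, the opening and the grip force at its end, in the units of the state.
- bot.read_state(): the state, without advancing time (a new reading comes with each control period).
- imaging.get_image(name): name is "scene" or "top" or "wrist"; returns the picture (420x560x3 uint8, red, green, blue); there is no depth.
- imaging.get_calibration(name): a dict with "camera_matrix" (3x3 intrinsics, pixels), "k1" (the pictures are not rectified: a ray, as slopes to the right and down, at radius r is drawn at 1 + k1 r^2 times it, then the intrinsics apply), "R" (3x3) and "t" (3): a world point X has camera coordinates R X + t. Camera axes: x right, y down, z forward; pixel columns grow to the right and rows downward; lengths in m; the calibration is good to about 2 mm. A picture is of the moment at which its call begins: read the wrist's pose just before it. get_calibration takes no time and is no camera call; for the wrist camera it gives the pose at the moment of the call.
- ticket.sign_off(): hands the job in; it is judged then, once.
The state is a dict: "time_s": time; "joint_positions": joint angles; "joint_vel": joint speeds; "effort": joint torques, N m; "position": TCP position; "eef_rot": TCP orientation; "contact_force": force on the tool from outside, world axes, zero at the start; "wrist_torque": the same for the moment, N m; "grip_width": finger opening in m; "grasp_force": force on a finger pad.
Only numpy, scipy, OpenCV 4.12 (cv2) and the standard library are available. Lean on these libraries where they do the work, as an engineer would, in place of code of your own. Each camera call takes 0.05 s, during which the arm holds its last target. There are 200 camera calls.

## Working session

There is one attempt and no reset: what is moved stays moved. The work goes in short steps, Python scripts to look and compute and a tool call to move; the robot and the scene stay as the last step left them, time stands still between calls to the robot, and variables do not carry over. Pictures are saved under pics/ and viewed, at most 10 in all, crops included, and the job is handed in when it is done.

Besides the shell and the picture viewer there is one more tool, called as name(argument=value, ...), one argument or row to a line, values as JSON. jog_arm: Moves the arm, as the interface text tells. Shifts and turns lie within -1 to 1; 1 stands for 250 mm of shift or pi rad of turn. Its arguments: {"type":"object","properties":{"commands":{"type":"array","items":{"type":"number"}},"squeeze":{"type":"number"}},"required":["commands"]}

```bash
mkdir -p pics; ls
cat > h.py <<'E'
import numpy as np, cv2
from rig import bot, imaging, ticket
from scipy.spatial.transform import Rotation as Ro
def cal(n):
    c=imaging.get_calibration(n); return {k:np.array(c[k],float) for k in ('camera_matrix','k1','R','t')}
def proj(c,X):
    X=np.atleast_2d(X)@c['R'].T+c['t']; s=X[:,:2]/X[:,2:]
    s=s*(1+c['k1']*(s**2).sum(1,keepdims=True)); K=c['camera_matrix']
    return s@K[:2,:2].T+K[:2,2]
def ray(c,uv):
    K=c['camera_matrix']; d=np.linalg.solve(K[:2,:2],np.array(uv,float)-K[:2,2]); s=d.copy()
    for _ in range(20): s=d/(1+c['k1']*(s@s))
    o=-c['R'].T@c['t']; v=c['R'].T@np.r_[s,1]; return o,v/np.linalg.norm(v)
def onz(c,uv,z):
    o,v=ray(c,uv); return o+v*(z-o[2])/v[2]
E
python3 - <<'E'
from h import *
for n in ('scene','top'):
    im=imaging.get_image(n); cv2.imwrite(f'pics/{n}_raw.png',im[:,:,::-1])
    c=cal(n); print(n,c['camera_matrix'].tolist(),c['k1'],c['R'].round(3).tolist(),(-c['R'].T@c['t']).round(3))
a=cv2.imread('pics/scene_raw.png');b=cv2.imread('pics/top_raw.png')
cv2.imwrite('pics/s1.png',cv2.resize(a,(800,600),interpolation=cv2.INTER_CUBIC))
cv2.imwrite('pics/t1.png',cv2.resize(b,(800,600),interpolation=cv2.INTER_CUBIC))
print(bot.read_state())
E
```

```text
pics
scene [[416.0045494147957, 0.0, 280.15337127718095], [0.0, 416.0045494147957, 217.54843213006882], [0.0, 0.0, 1.0]] -0.008966573161027924 [[0.55, 0.835, -0.006], [0.674, -0.448, -0.587], [-0.493, 0.318, -0.81]] [ 1.011 -0.309  0.841]
top [[447.5460924278468, 0.0, 271.99125011984927], [0.0, 447.5460924278468, 204.6041844506113], [0.0, 0.0, 1.0]] 0.027361287172728073 [[-0.027, -0.999, 0.025], [-0.992, 0.024, -0.123], [0.122, -0.028, -0.992]] [ 4.59e-01 -1.00e-03  1.26e+00]
{'time_s': 0.1, 'joint_positions': array([ 1.07080851e+00,  2.17688711e-01,  1.61482910e+00, -1.73841987e-05,
        1.31133802e+00, -1.12196261e-01]), 'joint_vel': array([ 2.54245685e-04, -1.27995931e-03, -2.21842121e-03,  6.16763613e-05,
       -1.01765860e-04, -5.55722515e-04]), 'effort': array([-7.64202014e-04, -3.98077261e+01, -3.04969919e+01, -1.22140059e-04,
        4.32448491e-03, -1.44682866e-05]), 'position': array([0.2359505 , 0.57791766, 0.23006373]), 'eef_rot': array([-3.13934182e+00, -2.36701184e-04,  2.75380532e+00]), 'contact_force': array([-0.37561519,  0.03572989, -0.98457462]), 'wrist_torque': array([-0.04294906, -0.00632847,  0.04012607]), 'grasp_force': 0.0, 'grip_width': 0.08524684813765414}
```

View pics/s1.png

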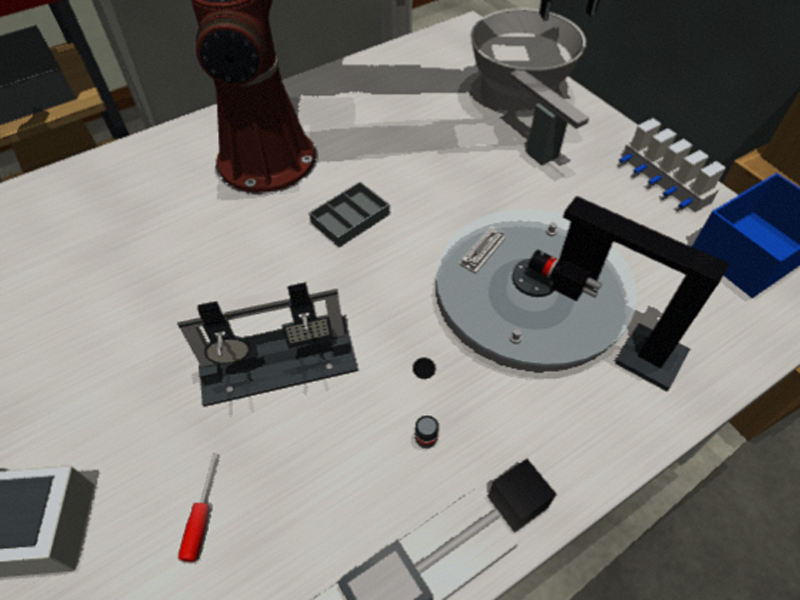

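View pics/t1.png

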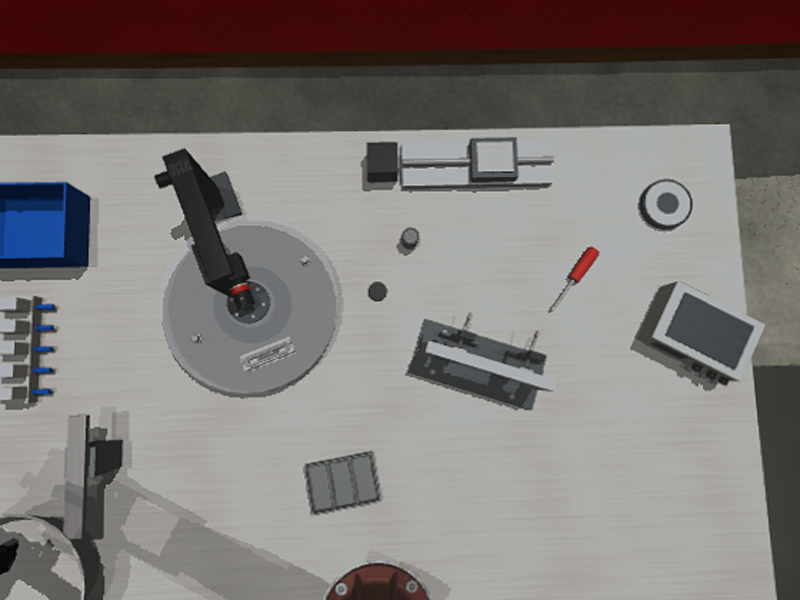

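Run:
```python
import cv2,numpy as np
a=cv2.imread('pics/scene_raw.png');b=cv2.imread('pics/top_raw.png')
def c(i,x,y,w,h): return cv2.resize(i[y:y+h,x:x+w],(400,300),interpolation=cv2.INTER_CUBIC)
t=np.vstack([np.hstack([c(b,284,216,104,78),c(a,124,195,136,102)]),np.hstack([c(b,104,150,136,102),c(a,300,140,136,102)])])
cv2.imwrite('pics/c1.png',t)
```

```text
(no output)
```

View pics/c1.png

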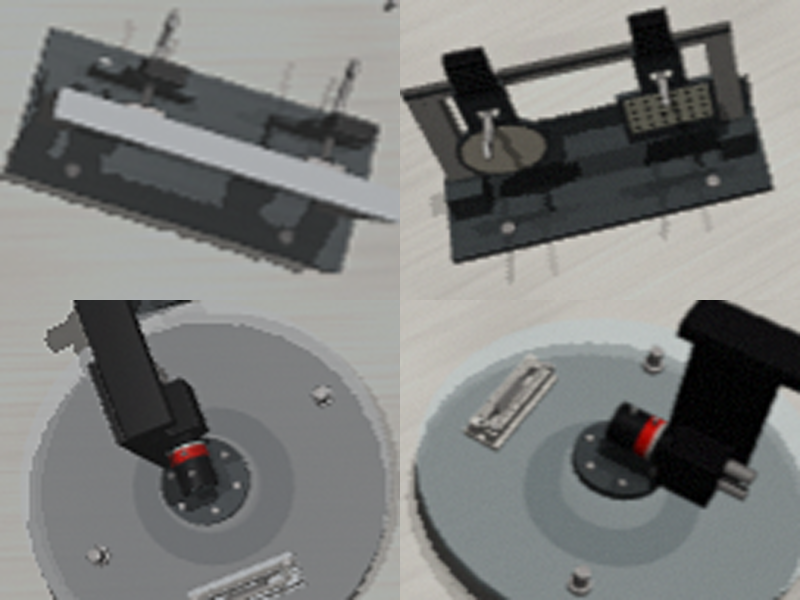

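```bash
cat > fit1.py <<'E'
from h import *
from scipy.optimize import least_squares
T=cal('top');S=cal('scene')
tp=lambda x,y:(284+.26*x,216+.26*y); sp=lambda x,y:(124+.34*(x-400),195+.34*y)
def W(p,L): 
    c,s=np.cos(p[2]),np.sin(p[2]); L=np.array(L); return np.r_[p[0]+c*L[0]-s*L[1],p[1]+s*L[0]+c*L[1],L[2]]
ob=[(T,(.055,.125,.008),tp(52,30)),(T,(-.055,.125,.008),tp(5,177)),(T,(.055,-.125,.008),tp(380,125)),(T,(-.055,-.125,.008),tp(335,272)),
(S,(.055,-.125,.008),sp(455,262)),(S,(.055,.125,.008),sp(772,187)),(T,(.01,.115,.16),tp(57,88)),(T,(-.01,.115,.16),tp(57,120)),(S,(.01,.115,.16),sp(730,25))]
f=lambda p:np.concatenate([proj(c,W(p,L))[0]-uv for c,L,uv in ob])
r=least_squares(f,[.4,-.2,-.2],loss='soft_l1'); print(r.x.round(4)); print(r.fun.reshape(-1,2).round(1).tolist())
# foot
for c,pts in ((T,np.array([(240,355),(296,338),(300,352),(245,372)])*.7),(S,[(300+.34*(x-400),140+.34*(y-300)) for x,y in [(466,435),(520,360),(557,368),(503,449)]])):
    q=np.array([onz(c,p,.062)for p in pts]); print(q.round(3).tolist(),q.mean(0).round(4))
# disc outline top-image points (t1 px)
q=np.array([onz(T,np.array(p)*.7,.045)[:2] for p in [(163,310),(340,310),(250,397),(190,373),(315,365),(320,252)]])
g=least_squares(lambda p:np.hypot(*(q-p).T)-.17,[.4,.2]);print(g.x,g.fun.round(4))
E
python3 fit1.py
```

```text
[ 0.4684 -0.2046 -0.3032]
[[-1.8, -0.2], [-0.1, -0.4], [-1.0, -0.4], [1.1, -0.1], [-2.0, -0.5], [-0.6, -2.1], [0.8, -1.6], [-1.4, -2.0], [-0.8, -1.1]]
[[0.497, 0.243, 0.062], [0.525, 0.14, 0.062], [0.499, 0.133, 0.062], [0.465, 0.234, 0.062]] [0.4964 0.1875 0.062 ]
[[0.514, 0.135, 0.062], [0.472, 0.226, 0.062], [0.497, 0.247, 0.062], [0.543, 0.152, 0.062]] [0.5064 0.1899 0.062 ]
[0.5903137  0.22640664] [-0.0055 -0.0011  0.0017 -0.0023 -0.0034 -0.0044]
```

Run:
```python
from h import *
s=bot.read_state(); c=cal('wrist'); R=Ro.from_euler('xyz',s['eef_rot']).as_matrix()
o=-c['R'].T@c['t']; print('cam in tool',(R.T@(o-s['position'])).round(4),'cam axes in tool (rows x,y,z)',(c['R']@R).round(3).tolist(),c['camera_matrix'].round(1).tolist(),c['k1'])
```

```text
cam in tool [ 0.0738  0.0003 -0.1421] cam axes in tool (rows x,y,z) [[-0.0, 1.0, -0.0], [-0.958, -0.0, -0.288], [-0.288, 0.0, 0.958]] [[298.2, 0.0, 278.7], [0.0, 298.2, 207.3], [0.0, 0.0, 1.0]] 0.0030987924837722236
```

jog_arm(
  commands=[0.1, -0.18, 0.1, 0, 0, -0.05, 85, 0.1, -0.18, 0.1, 0, 0, -0.05, 85, 0.1, -0.18, 0.1, 0, 0, -0.05, 85, 0.1, -0.2, 0.1, 0, 0, -0.05, 85, 0.1, -0.2, 0.1, 0, 0, -0.05, 85, 0.1, -0.2, 0.1, 0, 0, 0, 85, 0, -0.2, 0, 0, 0, 0, 85, 0, -0.2, 0, 0, 0, 0, 85, 0, 0, 0, 0, 0, 0, 85],
)

```text
time_s: 1.23
position: [0.3863, 0.1911, 0.3811]
eef_rot: [-3.141, 0.001, 1.963]
contact_force: [-0.4, 1.4, 0.2]
grip_width: 0.0851
grasp_force: 0.0
```

jog_arm(
  commands=[0.12, -0.05, -0.2, 0, 0, 0, 85, 0.12, -0.05, -0.2, 0, 0, 0, 85, 0, 0, -0.2, 0, 0, 0, 85, 0, 0, 0, 0, 0, 0, 85],
)

```text
time_s: 1.72
position: [0.4423, 0.1685, 0.2259]
eef_rot: [-3.13, -0.003, 1.969]
contact_force: [0.0, 0.4, 0.4]
grip_width: 0.0849
grasp_force: 0.0
```

Run:
```python
from h import *
import pickle
c=cal('wrist');im=imaging.get_image('wrist')
pickle.dump(c,open('wf.pkl','wb'));cv2.imwrite('pics/wf.png',im[:,:,::-1])
print(bot.read_state()['position'],proj(c,[.5,.189,.062]))
cv2.imwrite('pics/wf8.png',cv2.resize(im[:,:,::-1],(800,600),interpolation=cv2.INTER_CUBIC))
```

```text
[0.44468644 0.16908131 0.22945285] [[338.57409591 194.58815451]]
```

View pics/wf8.png

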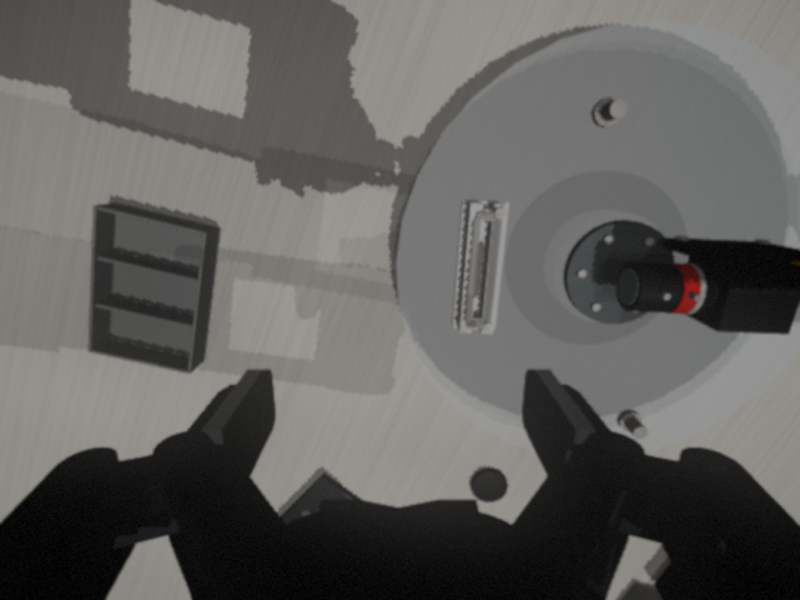

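Run:
```python
import cv2
i=cv2.imread('pics/wf.png')[134:239,310:370]
i=cv2.normalize(cv2.resize(i,None,fx=5,fy=5,interpolation=cv2.INTER_CUBIC),None,0,255,cv2.NORM_MINMAX)
cv2.imwrite('pics/wfz.png',i)
```

```text
(no output)
```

View pics/wfz.png

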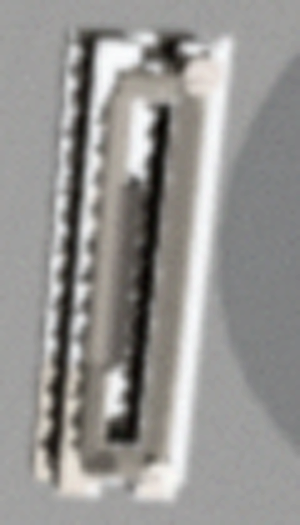

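Run:
```python
from h import *
import pickle
from scipy.optimize import least_squares
c=pickle.load(open('wf.pkl','rb'))
z=lambda x,y:(310+x/5,134+y/5)
for nm,a,b in (('right',(233,40),(180,495)),('dot',(85,40),(45,480)),('blk',(170,105),(140,440)),('tanR',(200,85),(160,470)),('tanL',(115,75),(82,470))):
    A=onz(c,z(*a),.062);B=onz(c,z(*b),.062);d=A-B; print(nm,A[:2].round(4),B[:2].round(4),'yaw',np.arctan2(-d[0],d[1]).round(3),'len',np.linalg.norm(d).round(4),'mid',((A+B)/2)[:2].round(4))
q=np.array([onz(c,np.array(p)*.7,.045)[:2] for p in [(397,265),(403,210),(480,87),(545,45),(405,330),(440,400)]])
g=least_squares(lambda p:np.hypot(*(q-p).T)-.17,[.6,.22]);print(g.x.round(4),g.fun.round(4))
print('hub',onz(c,np.array((617,272))*.7,.05)[:2])
```

```text
right [0.4927 0.2449] [0.5266 0.1531] yaw 0.354 len 0.0978 mid [0.5096 0.199 ]
dot [0.4654 0.2334] [0.4979 0.1448] yaw 0.351 len 0.0944 mid [0.4816 0.1891]
blk [0.4868 0.2284] [0.5129 0.1612] yaw 0.37 len 0.0721 mid [0.4999 0.1948]
tanR [0.4906 0.2343] [0.52   0.1567] yaw 0.361 len 0.083 mid [0.5053 0.1955]
tanL [0.474  0.2295] [0.5043 0.15  ] yaw 0.365 len 0.0851 mid [0.4891 0.1898]
[0.5954 0.2297] [-0.0019  0.0002  0.0012  0.0005 -0.0013  0.0027]
hub [0.59439603 0.23080484]
```

jog_arm(
  commands=[0, -0.1, 0.15, 0, 0, 0, 85, 0.03, -0.2, 0.1, 0, 0, -0.0443, 85, 0.04, -0.2, 0.03, 0, 0, -0.0443, 85, 0.05, -0.2, 0, 0, 0, -0.0443, 85, 0.05, -0.2, 0, 0, 0, -0.0443, 85, 0.05, -0.2, 0, 0, 0, -0.0443, 85, 0, -0.1, 0, 0, 0, 0, 85, 0, 0, 0, 0, 0, 0, 85],
)

```text
time_s: 2.78
position: [0.503, -0.1328, 0.3049]
eef_rot: [3.136, 0.0, 1.271]
contact_force: [-0.2, -0.1, 0.7]
grip_width: 0.085
grasp_force: 0.0
```

Run:
```python
from h import *
import pickle
c=cal('wrist');im=imaging.get_image('wrist')
pickle.dump(c,open('wr.pkl','wb'));cv2.imwrite('pics/wr.png',im[:,:,::-1])
s=bot.read_state();print(s['position'],s['eef_rot'],s['contact_force'])
cv2.imwrite('pics/wr8.png',cv2.resize(im[:,:,::-1],(800,600),interpolation=cv2.INTER_CUBIC))
```

```text
[ 0.50266085 -0.13153753  0.30435607] [ 3.13698950e+00 -3.94410182e-04  1.27191640e+00] [ 0.09847433 -0.23152488  1.24220242]
```

View pics/wr8.png

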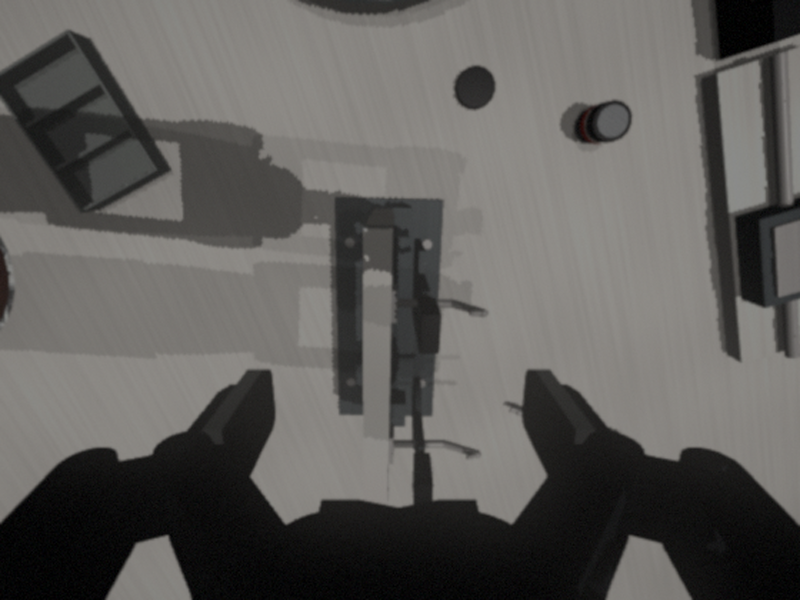

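```bash
python3 - <<'E'
import cv2
i=cv2.imread('pics/wr.png')[130:330,225:350]
i=cv2.convertScaleAbs(cv2.resize(i,(500,800)[:2],interpolation=cv2.INTER_CUBIC)[:600],alpha=1.8,beta=10)
cv2.imwrite('pics/wrz.png',i)
E
cat > pr.py <<'E'
from h import *
import pickle
c=pickle.load(open('wr.pkl','rb'))
p=np.array([.4684,-.2046,-.3032])
def W(L):
    co,s=np.cos(p[2]),np.sin(p[2]); return np.r_[p[0]+co*L[0]-s*L[1],p[1]+s*L[0]+co*L[1],L[2]]
for n,L in dict(b1=(-.055,.125,.008),b2=(.055,.125,.008),b3=(.055,-.125,.008),b4=(-.055,-.125,.008),barL=(-.01,.115,.16),barR=(.01,.115,.16),root=(.01,.06,.15),griptop1=(.027,.073,.212),g2=(.039,.073,.212),g3=(.039,.047,.212),g4=(.027,.047,.212)).items():
    u=proj(c,W(L))[0]; print(n,(u/.7).round(1),((u-[225,130])*4).round(0))
E
python3 pr.py
```

```text
b1 [330.8 196.4] [26. 30.]
b2 [440.3 196.6] [333.  31.]
b3 [433.7 414.7] [314. 641.]
b4 [339.9 414.8] [ 52. 641.]
barL [365.6 226.4] [124. 114.]
barR [395.5 226.4] [207. 114.]
root [395.4 300.3] [207. 321.]
griptop1 [424.6 310.8] [289. 350.]
g2 [445.2 310.8] [347. 350.]
g3 [443.7 351.9] [342. 465.]
g4 [423.7 351.8] [286. 465.]
```

View pics/wrz.png

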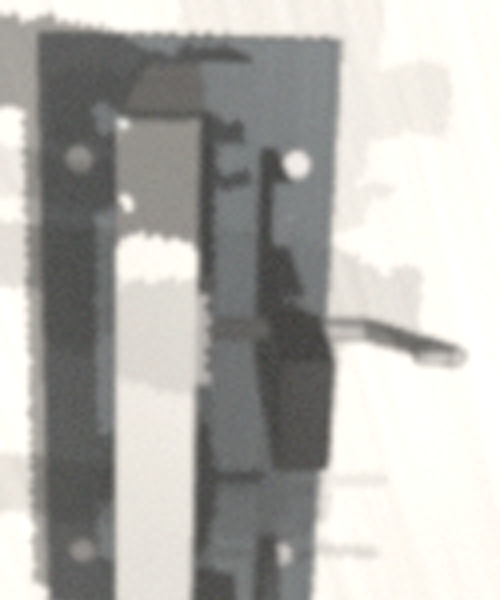

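jog_arm(
  commands=[0.025, -0.053, -0.1, 0, 0, 0, 45, 0.024, -0.05, -0.1, 0, 0, 0, 45, 0, 0, -0.1, 0, 0, 0, 45, 0, 0, -0.1, 0, 0, 0, 45, 0, 0, -0.086, 0, 0, 0, 45, 0, 0, 0, 0, 0, 0, 45],
  squeeze=50,
)

```text
time_s: 3.58
position: [0.513, -0.1551, 0.1792]
eef_rot: [-3.139, -0.001, 1.275]
contact_force: [0.5, 0.0, -0.1]
grip_width: 0.0449
grasp_force: 0.0
```

Run:
```python
from h import *
im=imaging.get_image('wrist');s=bot.read_state();print(s['position'],s['eef_rot'],s['contact_force'],s['grip_width'])
cv2.imwrite('pics/g1.png',cv2.convertScaleAbs(im[130:420,140:420,::-1],alpha=1.8,beta=15).repeat(2,0).repeat(2,1))
```

```text
[ 0.51396804 -0.15573982  0.18053829] [ 3.14137317e+00 -3.74033227e-04  1.27444708e+00] [ 0.15657158 -0.13604215  0.50952977] 0.045372899260470695
```

View pics/g1.png

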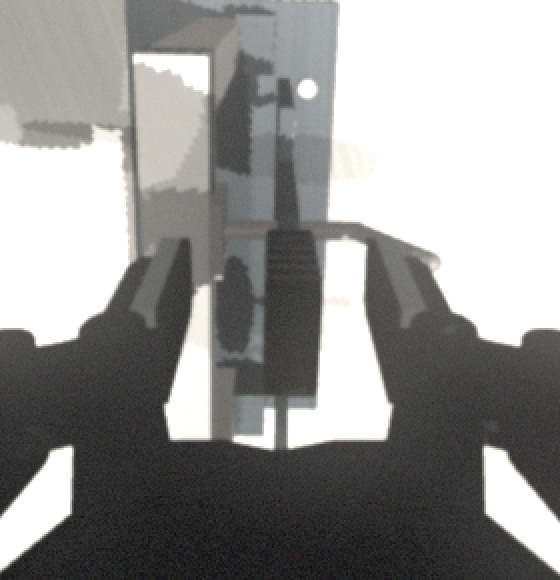

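jog_arm(
  commands=[0.0115, -0.009, 0.006, 0, 0, 0, 45, 0, 0, 0, 0, 0, 0, 30, 0, 0, 0, 0, 0, 0, 10, 0, 0, 0, 0, 0, 0, 10, 0, 0, 0, 0, 0, 0, 8, 0, 0, 0, 0, 0, 0, 8],
  squeeze=50,
)

```text
time_s: 4.38
position: [0.517, -0.1597, 0.1821]
eef_rot: [3.14, 0.0, 1.272]
contact_force: [0.2, -0.3, 4.4]
grip_width: 0.0111
grasp_force: 49.5
```

```bash
cat > st.py <<'E'
from h import *
s=bot.read_state(); r=np.array([.4674,-.2046]);a=-.303
d=s['position'][:2]-r; c,n=np.cos(a),np.sin(a)
f=s['contact_force'];print('t',round(s['time_s'],2),'tcp',s['position'].round(4),'rack xy',np.round([c*d[0]+n*d[1],-n*d[0]+c*d[1]],4),'rot',s['eef_rot'].round(3),'F rackx,y,z',np.round([c*f[0]+n*f[1],-n*f[0]+c*f[1],f[2]],2),'tq',s['wrist_torque'].round(2),'grip',s['grip_width'].round(4),s['grasp_force'])
E
python3 st.py
```

```text
Traceback (most recent call last):
  File "st.py", line 4, in <module>
    f=s['contact_force'];print('t',round(s['time_s'],2),'tcp',s['position'].round(4),'rack xy',np.round([c*d[0]+n*d[1],-n*d[0]+c*d[1]],4),'rot',s['eef_rot'].round(3),'F rackx,y,z',np.round([c*f[0]+n*f[1],-n*f[0]+c*f[1],f[2]],2),'tq',s['wrist_torque'].round(2),'grip',s['grip_width'].round(4),s['grasp_force'])
                                                                                                                                                                                                                                                                           ^^^^^^^^^^^^^^^^^^^^^
AttributeError: 'float' object has no attribute 'round'
```

jog_arm(
  commands=[0, 0, 0.008, 0, 0, 0, 8, 0, 0, 0.008, 0, 0, 0, 8, 0, 0, 0, 0, 0, 0, 8],
)

```text
time_s: 4.75
position: [0.5158, -0.1591, 0.1845]
eef_rot: [-3.14, -0.0, 1.273]
contact_force: [-0.1, -0.7, -1.4]
grip_width: 0.0115
grasp_force: 48.7
```

```bash
sed -i "s/s\['grip_width'\].round(4)/s['grip_width']/" st.py; python3 st.py
```

```text
t 4.75 tcp [ 0.5158 -0.1591  0.1845] rack xy [0.0326 0.0579] rot [-3.14  -0.     1.273] F rackx,y,z [ 0.15 -0.68 -1.43] tq [ 0.02 -0.    0.04] grip 0.01150144610584585 48.678799867630005
```

Run:
```python
from h import *
import pickle
pickle.dump(cal('wrist'),open('wn.pkl','wb')); wn=imaging.get_image('wrist')[:,:,::-1]; cv2.imwrite('pics/wn.png',wn)
P=lambda n:cv2.imread(f'pics/{n}_raw.png')
def c(i,x,y,w=40,h=30,a=1.5): 
    i=cv2.resize(i[y:y+h,x:x+w],(400,300),interpolation=cv2.INTER_CUBIC); return cv2.normalize(i,None,0,255,cv2.NORM_MINMAX)
W=cv2.imread('pics/wr.png')
cv2.imwrite('pics/hk.png',np.vstack([np.hstack([c(P('scene'),192,210),c(P('top'),308,212)]),np.hstack([c(W,305,198),c(wn,280,220,80,60)])]))
```

```text
(no output)
```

View pics/hk.png

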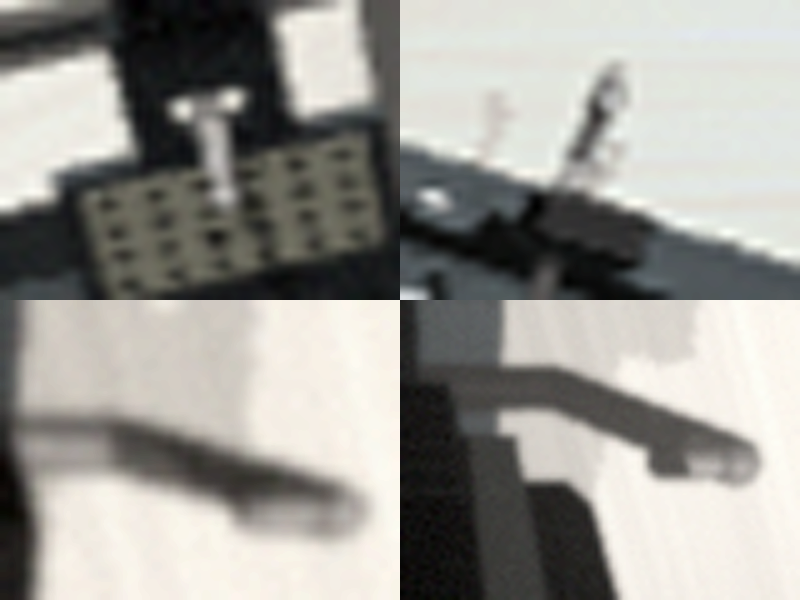

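```bash
cat > hk.py <<'E'
from h import *
import pickle
from scipy.optimize import least_squares
N=pickle.load(open('wn.pkl','rb'));V=pickle.load(open('wr.pkl','rb'))
r=np.array([.4674,-.2046]);a=-.303;ca,sa=np.cos(a),np.sin(a)
def W(x,y,z): return np.r_[r[0]+ca*x-sa*y,r[1]+sa*x+ca*y,z]
n=lambda x,y:np.array([280+(x-400)/5,220+(y-300)/5]); v=lambda x,y:np.array([305+x/10,198+(y-300)/10])
ob=[(N,n(555,388),n(738,463),n(662,464)),(V,v(112,440),v(342,505),v(245,515))]
def f(p,full=False):
    kx,y,kz,ph=p[:4]; e=[]
    t=np.r_[kx+.028*np.cos(ph),kz+.028*np.sin(ph)]
    b=t-.005*np.r_[np.cos(ph),np.sin(ph)]+.007*np.r_[-np.sin(ph),np.cos(ph)]
    for i,(c,k,u,q) in enumerate(ob):
        o=p[4+2*i:6+2*i]*1000
        e+=[proj(c,W(kx,y,kz))[0]-k+o,proj(c,W(t[0],y,t[1]))[0]-u+o,(proj(c,W(b[0],y,b[1]))[0]-q+o)/2]
    return np.r_[np.concatenate(e)*2,(kz-.15)/.0015,(kx-.055)/.002,(y-.06)/.0015,p[4:]*1000/2]
for ph0 in (28,38,49):
    s=least_squares(f,np.r_[.055,.06,.15,np.deg2rad(ph0),0,0,0,0],x_scale=np.r_[.01,.01,.01,1,.001,.001,.001,.001])
    print(s.cost,(s.x[:3]*1000).round(1),np.rad2deg(s.x[3]),s.x[4:]*1000)
for ph in (26,29,47,50): 
    g=least_squares(lambda p:f(np.r_[p[:3],np.deg2rad(ph),p[3:]]),[.055,.06,.15,0,0,0,0],x_scale=np.r_[.01,.01,.01,.001,.001,.001,.001]); print(ph,g.cost)
E
python3 hk.py
```

```text
3.2070276875006396 [ 53.2  59.  150.8] 48.4053866365115 [-0.93913766  0.50331198 -0.54661751  0.33602999]
3.2070276875006063 [ 53.2  59.  150.8] 48.405387004891985 [-0.93913775  0.50331202 -0.54661756  0.33603003]
3.207027687500339 [ 53.2  59.  150.8] 48.40538634203426 [-0.93913757  0.50331199 -0.54661746  0.33602998]
26 147.22321874596636
29 117.05503025537539
47 4.010338826954631
50 4.289415479374038
```

jog_arm(
  commands=[0, 0, 0.012, 0, 0, 0, 8, 0, 0, 0, 0, 0, 0, 8, 0, 0, 0, 0, 0, 0, 8],
)

```text
time_s: 5.18
position: [0.5165, -0.1594, 0.1884]
eef_rot: [3.141, 0.0, 1.272]
contact_force: [-0.5, -0.1, -1.8]
grip_width: 0.0111
grasp_force: 48.7
```

jog_arm(
  commands=[0, 0, 0.004, 0, 0, 0, 8, 0, 0, 0, 0, 0, 0, 8, 0, 0, 0, 0, 0, 0, 8],
)

```text
time_s: 5.55
position: [0.5164, -0.1594, 0.1893]
eef_rot: [-3.142, -0.0, 1.273]
contact_force: [-0.3, 0.5, -2.7]
grip_width: 0.0112
grasp_force: 48.7
```

jog_arm(
  commands=[0, 0, 0.004, 0, 0, 0, 8, 0, 0, 0, 0, 0, 0, 8, 0, 0, 0, 0, 0, 0, 8],
)

```text
time_s: 5.92
position: [0.5165, -0.1594, 0.1903]
eef_rot: [-3.142, 0.0, 1.273]
contact_force: [1.0, 0.8, -1.5]
grip_width: 0.0111
grasp_force: 48.7
```

jog_arm(
  commands=[0, 0, 0.004, 0, 0, 0, 8, 0, 0, 0, 0, 0, 0, 8, 0, 0, 0, 0, 0, 0, 8],
)

```text
time_s: 6.3
position: [0.5163, -0.1593, 0.1908]
eef_rot: [-3.141, -0.0, 1.273]
contact_force: [1.1, -1.7, -6.1]
grip_width: 0.0114
grasp_force: 48.7
```

jog_arm(
  commands=[0, 0, 0.003, 0, 0, 0, 8, 0, 0, 0, 0, 0, 0, 8, 0, 0, 0, 0, 0, 0, 8],
)

```text
time_s: 6.68
position: [0.5161, -0.1593, 0.1911]
eef_rot: [-3.141, -0.0, 1.272]
contact_force: [2.3, -0.5, -10.0]
grip_width: 0.011
grasp_force: 48.6
```

jog_arm(
  commands=[0, 0, -0.01, 0, 0, 0, 8, 0, 0, 0, 0, 0, 0, 8, 0, 0, 0, 0, 0, 0, 8],
)

```text
time_s: 7.05
position: [0.5168, -0.1596, 0.1905]
eef_rot: [3.141, 0.0, 1.273]
contact_force: [0.1, -0.2, -2.8]
grip_width: 0.0111
grasp_force: 49.8
```

```bash
cat > plan.py <<'E'
import numpy as np
def seg(a,b,n=25): return a+(b-a)*np.linspace(0,1,n)[:,None]
K=np.r_[53.2,150.8];root=np.r_[8.2,149.9]
def hook(phi):
    d=np.r_[np.cos(phi),np.sin(phi)];n=np.r_[-d[1],d[0]];T=K+28*d;B=T-5*d+7*n
    return np.vstack([seg(root,K),seg(K,T,40),seg(T,B)]),np.r_[np.full(65,3.),np.full(25,2.)],d
def boxd(P,lo,hi): # P in plate frame -> distance outside
    q=np.maximum(np.maximum(lo-P,P-hi),0); ins=np.minimum(P-lo,hi-P).min(1); return np.where(ins>0,-ins,np.hypot(*q.T))
def clr(E,th,H,rad):
    zp=np.r_[-np.sin(th),np.cos(th)];xp=np.r_[np.cos(th),np.sin(th)]
    L=np.c_[(H-E)@xp,(H-E)@zp]
    lo=(boxd(L,np.r_[-2.5,-40],np.r_[2.5,-7])-rad).min(); hi=(boxd(L,np.r_[-2.5,7],np.r_[2.5,32])-rad).min()
    gr=(boxd(L,np.r_[-22,35],np.r_[22,90])-rad).min()
    C=seg(np.r_[8.2,160],np.r_[-11.8,160],9);M=np.c_[(C-E)@xp,(C-E)@zp]
    bar=min(boxd(M,np.r_[-22,35],np.r_[22,60]).min(),boxd(M,np.r_[-45,60],np.r_[45,160]).min())
    return lo,hi,gr,bar
def path(s,d): return K+np.r_[s,0] if s<0 else K+s*d
if __name__=='__main__':
    H,rad,d=hook(np.deg2rad(48.4))
    for s in [-20,-12,-8,-5,-2,0,2,5,8,12,16,19,22,25,28,31,35]:
        best=max(((min(c[0],c[1],c[2]/4,c[3]/5),th,o,c) for th in range(0,53,2) for o in np.arange(-1,6,.5) for c in [clr(path(s,d)+o*np.r_[-np.sin(np.deg2rad(th)),np.cos(np.deg2rad(th))],np.deg2rad(th),H,rad)]),key=lambda t:t[0])
        th=np.deg2rad(best[1]);E=path(s,d)+best[2]*np.r_[-np.sin(th),np.cos(th)]
        print(s,best[1],best[2],E.round(1),'clr',np.round(best[3],1))
E
python3 plan.py; python3 st.py
```

```text
-20 4 -0.5 [ 33.2 150.3] clr [ 4.   3.8 15.6 23.7]
-12 8 0.0 [ 41.2 150.8] clr [ 3.4  3.9 14.7 23.3]
-8 8 0.0 [ 45.2 150.8] clr [ 3.6  3.8 13.9 24.7]
-5 10 0.0 [ 48.2 150.8] clr [ 3.4  3.7 14.1 24.7]
-2 16 0.0 [ 51.2 150.8] clr [ 3.4  3.1 15.3 22.1]
0 22 1.0 [ 52.8 151.7] clr [ 3.   3.1 17.5 19.4]
2 30 0.5 [ 54.3 152.7] clr [ 2.9  3.3 19.  15.4]
5 34 0.0 [ 56.5 154.5] clr [ 3.2  3.2 18.1 15.4]
8 36 0.0 [ 58.5 156.8] clr [ 3.3  3.3 19.  17. ]
12 38 0.0 [ 61.2 159.8] clr [ 3.4  3.4 20.6 19.4]
16 46 1.5 [ 62.7 163.8] clr [ 2.4  2.4 19.1 13.1]
19 52 2.5 [ 63.8 166.5] clr [ 1.3  1.4 17.6  8.1]
22 48 3.0 [ 65.6 169.3] clr [ 1.   1.  23.1 16. ]
25 18 0.5 [ 69.6 170. ] clr [ 1.3  1.4 28.5 47. ]
28 22 -0.5 [ 72.  171.3] clr [ 2.6  2.6 28.5 46.6]
31 30 -1.0 [ 74.3 173.1] clr [ 3.8  3.8 27.9 42.6]
35 44 -0.5 [ 76.8 176.6] clr [ 5.3  5.3 26.4 28.5]
t 7.05 tcp [ 0.5168 -0.1596  0.1905] rack xy [0.0337 0.0577] rot [3.141 0.    1.273] F rackx,y,z [ 0.16 -0.15 -2.78] tq [ 0.03  0.08 -0.04] grip 0.011134266926093756 49.806674122810364
```

```bash
cat > rows.py <<'E'
import numpy as np
from plan import *
u=np.r_[.9544,-.2986];w=np.r_[.2986,.9544]
def tcp(E,th,h=35.8): return np.r_[E[0]-h*np.sin(th),E[1]+h*np.cos(th)]
def rows(p0,th0,wps,dy=0):
    out=[]
    for E,deg in wps:
        th=np.deg2rad(deg);p=tcp(np.array(E),th);d=(p-p0)/250;x=d[0]*u+dy/250/len(wps)*w;r=-(th-th0)/np.pi*w
        out+=[x[0],x[1],d[1],r[0],r[1],0,8];p0,th0=p,th
    print(np.round(out,4).tolist(),'end',p0,th0)
if __name__=='__main__':
    H,rad,d=hook(np.deg2rad(48.4))
    wps=[];
    for s,t,o in [(-20,0,2),(-15,5,1),(-10,9,.3),(-6,12,0),(-2,18,0),(1,25,0.5),(3,31,.3),(6,36,0),(9,40,0),(12,44,.5)]:
        t_=np.deg2rad(t);E=path(s,d)+o*np.r_[-np.sin(t_),np.cos(t_)];print(s,np.round(clr(E,t_,H,rad),1));wps.append((E,t))
    rows(np.r_[33.3,190.2],0,wps,1.0)
E
python3 rows.py
```

```text
-20 [ 1.6  6.4 15.2 28. ]
-15 [ 2.6  5.1 15.1 25.2]
-10 [ 3.2  4.1 14.9 23.5]
-6 [ 3.3  3.5 15.  22.9]
-2 [ 3.4  3.1 15.9 20.6]
1 [ 3.1  2.9 18.3 18. ]
3 [ 2.8  3.2 18.9 15.6]
6 [ 3.3  3.3 17.6 15. ]
9 [ 3.6  3.6 17.1 14.7]
12 [ 3.3  4.3 16.9 12.1]
[-0.0003, 0.0005, -0.0064, -0.0, -0.0, 0.0, 8.0, 0.007, -0.0018, -0.0046, -0.0083, -0.0265, 0.0, 8.0, 0.0099, -0.0027, -0.004, -0.0066, -0.0212, 0.0, 8.0, 0.0085, -0.0023, -0.0026, -0.005, -0.0159, 0.0, 8.0, 0.0016, -0.0001, -0.0039, -0.01, -0.0318, 0.0, 8.0, -0.006, 0.0023, -0.0016, -0.0116, -0.0371, 0.0, 8.0, -0.0072, 0.0027, -0.0018, -0.01, -0.0318, 0.0, 8.0, -0.0016, 0.0009, 0.001, -0.0083, -0.0265, 0.0, 8.0, 0.0002, 0.0004, 0.0028, -0.0066, -0.0212, 0.0, 8.0, -0.0007, 0.0006, 0.0037, -0.0066, -0.0212, 0.0, 8.0] end [ 35.9510157  185.88561184] 0.767944870877505
```

jog_arm(
  commands=[0, 0.0005, -0.0064, 0, 0, 0, 8, 0.007, -0.0018, -0.0046, -0.0083, -0.0265, 0, 8, 0.0099, -0.0027, -0.004, -0.0066, -0.0212, 0, 8, 0.0085, -0.0023, -0.0026, -0.005, -0.0159, 0, 8, 0.0016, -0.0001, -0.0039, -0.01, -0.0318, 0, 8, 0, 0, 0, 0, 0, 0, 8, 0, 0, 0, 0, 0, 0, 8],
)

```text
time_s: 7.92
position: [0.5236, -0.1612, 0.1848]
eef_rot: [2.828, 0.002, 1.272]
contact_force: [0.2, -0.6, -0.6]
grip_width: 0.0111
grasp_force: 50.0
```

```bash
python3 st.py
```

```text
t 7.92 tcp [ 0.5236 -0.1612  0.1848] rack xy [0.0407 0.0582] rot [2.828e+00 2.000e-03 1.272e+00] F rackx,y,z [ 0.39 -0.52 -0.56] tq [0.08 0.24 0.01] grip 0.011095353744954864 50.017295479774475
```

jog_arm(
  commands=[-0.006, 0.0023, -0.0016, -0.0116, -0.0371, 0, 8, -0.0072, 0.0027, -0.0018, -0.01, -0.0318, 0, 8, -0.0016, 0.0009, 0.001, -0.0083, -0.0265, 0, 8, 0.0002, 0.0004, 0.0028, -0.0066, -0.0212, 0, 8, -0.0007, 0.0006, 0.0037, -0.0066, -0.0212, 0, 8, 0, 0, 0, 0, 0, 0, 8, 0, 0, 0, 0, 0, 0, 8],
)

```text
time_s: 8.8
position: [0.5204, -0.1597, 0.1862]
eef_rot: [2.374, 0.004, 1.271]
contact_force: [0.1, -0.0, -1.4]
grip_width: 0.0113
grasp_force: 50.2
```

```bash
python3 st.py
```

```text
t 8.8 tcp [ 0.5204 -0.1597  0.1862] rack xy [0.0372 0.0586] rot [2.374 0.004 1.271] F rackx,y,z [ 0.06 -0.02 -1.44] tq [ 0.12  0.58 -0.05] grip 0.011339697195028796 50.17181575298309
```

jog_arm(
  commands=[-0.0066, 0.0021, 0.0072, 0, 0, 0, 8, 0, 0, 0, 0, 0, 0, 8, 0, 0, 0, 0, 0, 0, 8],
)

```text
time_s: 9.18
position: [0.518, -0.1588, 0.1873]
eef_rot: [2.374, 0.004, 1.271]
contact_force: [-0.6, 0.5, -1.8]
grip_width: 0.011
grasp_force: 50.2
```

```bash
python3 st.py
```

```text
t 9.18 tcp [ 0.518  -0.1588  0.1873] rack xy [0.0346 0.0588] rot [2.374 0.004 1.271] F rackx,y,z [-0.73  0.27 -1.75] tq [ 0.12  0.56 -0.01] grip 0.01100804418040355 50.16911029815674
```

jog_arm(
  commands=[-0.0013, 0.0004, 0.0014, 0, 0, 0, 8, 0, 0, 0, 0, 0, 0, 8, 0, 0, 0, 0, 0, 0, 8],
)

```text
time_s: 9.55
position: [0.5174, -0.1586, 0.1873]
eef_rot: [2.374, 0.003, 1.271]
contact_force: [-0.2, -0.4, -1.8]
grip_width: 0.0111
grasp_force: 50.2
```

```bash
python3 st.py
```

```text
t 9.55 tcp [ 0.5174 -0.1586  0.1873] rack xy [0.034  0.0588] rot [2.374 0.003 1.271] F rackx,y,z [-0.1  -0.45 -1.82] tq [0.21 0.56 0.03] grip 0.01105384735257222 50.16896188259125
```

Moved 3.0 mm; no contact yet. Continue.

jog_arm(
  commands=[-0.0013, 0.0004, 0.0014, 0, 0, 0, 8, 0, 0, 0, 0, 0, 0, 8, 0, 0, 0, 0, 0, 0, 8],
)

```text
time_s: 9.93
position: [0.5171, -0.1586, 0.1877]
eef_rot: [2.374, 0.004, 1.271]
contact_force: [-0.1, 0.4, -2.2]
grip_width: 0.0112
grasp_force: 50.2
```

jog_arm(
  commands=[-0.0013, 0.0004, 0.0014, 0, 0, 0, 8, 0, 0, 0, 0, 0, 0, 8, 0, 0, 0, 0, 0, 0, 8],
)

```text
time_s: 10.3
position: [0.5167, -0.1584, 0.188]
eef_rot: [2.374, 0.004, 1.271]
contact_force: [0.9, 0.3, -2.3]
grip_width: 0.011
grasp_force: 50.1
```

jog_arm(
  commands=[-0.0013, 0.0004, 0.0014, 0, 0, 0, 8, 0, 0, 0, 0, 0, 0, 8, 0, 0, 0, 0, 0, 0, 8],
)

```text
time_s: 10.68
position: [0.5164, -0.1584, 0.1882]
eef_rot: [2.374, 0.004, 1.271]
contact_force: [4.1, -1.2, -6.4]
grip_width: 0.0116
grasp_force: 49.3
```

```bash
cat > r2.py <<'E'
import sys
from rows import *
H,rad,d=hook(np.deg2rad(48.4))
def E_(s,t,o): t=np.deg2rad(t);return path(s,d)+o*np.r_[-np.sin(t),np.cos(t)]
L=[tuple(map(float,a.split(','))) for a in sys.argv[1:]]
s,t,o=L[0];p0=tcp(E_(s,t,o),np.deg2rad(t))
rows(p0,np.deg2rad(t),[(E_(*l),l[1]) for l in L[1:]])
E
python3 r2.py 12,44,5 12,44,3.7 13,46,3.7 15,47,3.7 17,47,3.7 17,47,4.2
```

```text
[0.0034, -0.0011, -0.0037, -0.0, -0.0, 0.0, 8.0, -0.0012, 0.0004, -0.0009, -0.0033, -0.0106, 0.0, 8.0, 0.0033, -0.001, 0.004, -0.0017, -0.0053, 0.0, 8.0, 0.0051, -0.0016, 0.006, -0.0, -0.0, 0.0, 8.0, -0.0014, 0.0004, 0.0014, -0.0, -0.0, 0.0, 8.0] end [ 35.23259755 190.79250194] 0.8203047484373349
```

jog_arm(
  commands=[0.0034, -0.0011, -0.0037, 0, 0, 0, 8, -0.0012, 0.0004, -0.0009, -0.0033, -0.0106, 0, 8, 0.0033, -0.001, 0.004, -0.0017, -0.0053, 0, 8, 0.0051, -0.0016, 0.006, 0, 0, 0, 8, 0, 0, 0, 0, 0, 0, 8, 0, 0, 0, 0, 0, 0, 8],
)

```text
time_s: 11.42
position: [0.5194, -0.1593, 0.1902]
eef_rot: [2.321, 0.004, 1.271]
contact_force: [-0.4, -0.2, -1.2]
grip_width: 0.0114
grasp_force: 50.1
```

jog_arm(
  commands=[-0.0014, 0.0004, 0.0014, 0, 0, 0, 8, 0, 0, 0, 0, 0, 0, 8, 0, 0, 0, 0, 0, 0, 8],
)

```text
time_s: 11.8
position: [0.5187, -0.1591, 0.1901]
eef_rot: [2.322, 0.004, 1.271]
contact_force: [0.6, -0.8, -1.5]
grip_width: 0.0114
grasp_force: 50.1
```

jog_arm(
  commands=[-0.0014, 0.0004, 0.0014, 0, 0, 0, 8, 0, 0, 0, 0, 0, 0, 8, 0, 0, 0, 0, 0, 0, 8],
)

```text
time_s: 12.18
position: [0.5184, -0.159, 0.1904]
eef_rot: [2.322, 0.004, 1.271]
contact_force: [2.1, -0.8, -4.3]
grip_width: 0.0111
grasp_force: 49.8
```

```bash
python3 r2.py 17,47,4.7 17,48,3.4 18.5,48,3.4 20,48,3.4 21.5,48,3.4 23,48,3.4 24.5,48,3.4 26,48,3.4
```

```text
[0.0019, -0.0006, -0.0056, -0.0017, -0.0053, 0.0, 8.0, 0.0038, -0.0012, 0.0045, -0.0, -0.0, 0.0, 8.0, 0.0038, -0.0012, 0.0045, -0.0, -0.0, 0.0, 8.0, 0.0038, -0.0012, 0.0045, -0.0, -0.0, 0.0, 8.0, 0.0038, -0.0012, 0.0045, -0.0, -0.0, 0.0, 8.0, 0.0038, -0.0012, 0.0045, -0.0, -0.0, 0.0, 8.0, 0.0038, -0.0012, 0.0045, -0.0, -0.0, 0.0, 8.0] end [ 41.33080437 196.47267012] 0.8377580409572782
```

jog_arm(
  commands=[0.0019, -0.0006, -0.0056, -0.0017, -0.0053, 0, 8, 0.0038, -0.0012, 0.0045, 0, 0, 0, 8, 0, 0, 0, 0, 0, 0, 8, 0, 0, 0, 0, 0, 0, 8],
)

```text
time_s: 12.68
position: [0.52, -0.1595, 0.1906]
eef_rot: [2.304, 0.004, 1.271]
contact_force: [-0.1, 0.1, -1.7]
grip_width: 0.011
grasp_force: 50.1
```

jog_arm(
  commands=[0.0038, -0.0012, 0.0045, 0, 0, 0, 8, 0, 0, 0, 0, 0, 0, 8, 0, 0, 0, 0, 0, 0, 8],
)

```text
time_s: 13.05
position: [0.5208, -0.1597, 0.1914]
eef_rot: [2.304, 0.004, 1.271]
contact_force: [0.1, -0.0, -2.6]
grip_width: 0.0113
grasp_force: 50.1
```

jog_arm(
  commands=[0.002, -0.0006, 0.0023, 0, 0, 0, 8, 0, 0, 0, 0, 0, 0, 8, 0, 0, 0, 0, 0, 0, 8],
)

```text
time_s: 13.42
position: [0.5213, -0.1599, 0.1919]
eef_rot: [2.304, 0.004, 1.271]
contact_force: [-0.5, 0.4, -2.9]
grip_width: 0.0116
grasp_force: 50.1
```

jog_arm(
  commands=[0.002, -0.0006, 0.0023, 0, 0, 0, 8, 0, 0, 0, 0, 0, 0, 8, 0, 0, 0, 0, 0, 0, 8],
)

```text
time_s: 13.8
position: [0.5218, -0.16, 0.1925]
eef_rot: [2.304, 0.004, 1.271]
contact_force: [0.3, 0.6, -1.6]
grip_width: 0.0111
grasp_force: 50.1
```

jog_arm(
  commands=[0.0025, -0.0008, 0.003, 0, 0, 0, 8, 0, 0, 0, 0, 0, 0, 8, 0, 0, 0, 0, 0, 0, 8],
)

```text
time_s: 14.18
position: [0.5224, -0.1602, 0.1932]
eef_rot: [2.304, 0.004, 1.271]
contact_force: [-1.2, -0.8, -2.2]
grip_width: 0.0112
grasp_force: 50.1
```

jog_arm(
  commands=[0.0025, -0.0008, 0.003, 0, 0, 0, 8, 0, 0, 0, 0, 0, 0, 8, 0, 0, 0, 0, 0, 0, 8],
)

```text
time_s: 14.55
position: [0.523, -0.1604, 0.1939]
eef_rot: [2.304, 0.004, 1.271]
contact_force: [0.8, 0.2, -1.5]
grip_width: 0.0111
grasp_force: 50.1
```

jog_arm(
  commands=[0.0025, -0.0008, 0.003, 0, 0, 0, 8, 0, 0, 0, 0, 0, 0, 8, 0, 0, 0, 0, 0, 0, 8],
)

```text
time_s: 14.92
position: [0.5236, -0.1606, 0.1947]
eef_rot: [2.304, 0.004, 1.271]
contact_force: [0.2, -0.1, -1.6]
grip_width: 0.011
grasp_force: 50.1
```

jog_arm(
  commands=[0.0025, -0.0008, 0.003, 0, 0, 0, 8, 0, 0, 0, 0, 0, 0, 8, 0, 0, 0, 0, 0, 0, 8],
)

```text
time_s: 15.3
position: [0.5243, -0.1608, 0.1955]
eef_rot: [2.304, 0.004, 1.271]
contact_force: [-0.5, 0.3, -2.3]
grip_width: 0.0112
grasp_force: 50.1
```

jog_arm(
  commands=[0.0025, -0.0008, 0.003, 0, 0, 0, 8, 0.0025, -0.0008, 0.003, 0, 0, 0, 8, 0, 0, 0, 0, 0, 0, 8, 0, 0, 0, 0, 0, 0, 8],
)

```text
time_s: 15.8
position: [0.5255, -0.1612, 0.197]
eef_rot: [2.304, 0.004, 1.271]
contact_force: [-0.3, 0.8, -1.7]
grip_width: 0.0114
grasp_force: 50.1
```

jog_arm(
  commands=[0.0152, -0.0048, 0.018, 0, 0, 0, 8, 0.0152, -0.0048, 0.018, 0, 0, 0, 8, 0.0152, -0.0048, 0.018, 0, 0, 0, 8, 0.05, -0.0156, 0.04, 0, 0, 0, 8, 0.09, -0.028, 0.05, 0, 0, 0, 8, 0, 0, 0, 0, 0, 0, 8, 0, 0, 0, 0, 0, 0, 8, 0, 0, 0, 0, 0, 0, 8],
)

```text
time_s: 16.8
position: [0.5708, -0.1751, 0.2314]
eef_rot: [2.306, 0.003, 1.271]
contact_force: [-0.5, 0.1, -1.9]
grip_width: 0.0111
grasp_force: 50.1
```

```bash
python3 st.py
```

```text
t 16.8 tcp [ 0.5708 -0.1751  0.2314] rack xy [0.0899 0.059 ] rot [2.306 0.003 1.271] F rackx,y,z [-0.53 -0.05 -1.88] tq [0.22 0.6  0.  ] grip 0.011145082749749586 50.126067996025085
```

jog_arm(
  commands=[0, 0, 0.016, 0.0159, 0.0509, 0, 8, 0, 0, 0.016, 0.0159, 0.0509, 0, 8, 0, 0, 0.016, 0.0159, 0.0509, 0, 8, 0, 0, 0.016, 0.0159, 0.0509, 0, 8, 0, 0, 0.016, 0.0159, 0.0509, 0, 8, 0, 0, 0, 0, 0, 0, 8],
)

```text
time_s: 17.55
position: [0.5737, -0.1765, 0.2519]
eef_rot: [3.141, 0.0, 1.273]
contact_force: [0.6, 0.2, -1.8]
grip_width: 0.0111
grasp_force: 50.3
```

jog_arm(
  commands=[-0.02, 0.1, 0, 0, 0, 0, 8, -0.032, 0.17, 0, 0, 0, 0.0421, 8, -0.04, 0.2, 0, 0, 0, 0.0421, 8, -0.04, 0.2, 0, 0, 0, 0.0421, 8, -0.04, 0.2, 0, 0, 0, 0.0421, 8, -0.04, 0.2, 0, 0, 0, 0.0421, 8, -0.04, 0.2, 0, 0, 0, 0, 8, -0.03, 0.15, 0, 0, 0, 0, 8, -0.01, 0.052, 0, 0, 0, 0, 8, 0, 0, 0, 0, 0, 0, 8, 0, 0, 0, 0, 0, 0, 8],
)

```text
time_s: 18.92
position: [0.4986, 0.1913, 0.2529]
eef_rot: [3.141, 0.001, 1.933]
contact_force: [-0.5, -1.1, -1.3]
grip_width: 0.0113
grasp_force: 50.3
```

```bash
python3 st.py
```

```text
t 18.93 tcp [0.4986 0.1913 0.2529] rack xy [-0.0883  0.3872] rot [3.141e+00 1.000e-03 1.933e+00] F rackx,y,z [-0.09 -1.22 -1.32] tq [-0.01  0.05  0.  ] grip 0.011254663686869271 50.28942883014679
```

jog_arm(
  commands=[0, 0, -0.1, 0, 0, 0, 8, 0, 0, -0.1, 0, 0, 0, 8, 0, 0, -0.06, 0, 0, 0, 8, 0, 0, -0.03, 0, 0, 0, 8, 0, 0, 0, 0, 0, 0, 8, 0, 0, 0, 0, 0, 0, 8],
)

```text
time_s: 19.68
position: [0.4997, 0.1924, 0.1815]
eef_rot: [3.14, 0.001, 1.934]
contact_force: [-0.7, 0.3, -1.0]
grip_width: 0.0114
grasp_force: 50.3
```

Run:
```python
from h import *
import pickle
c=cal('wrist');pickle.dump(c,open('wi.pkl','wb'));im=imaging.get_image('wrist');s=bot.read_state();print(s['position'],s['contact_force'])
cv2.imwrite('pics/ins.png',im[:,:,::-1])
S=np.array([.4978,.193]);a=.361
def P(x,y,z): return proj(c,np.r_[S[0]+np.cos(a)*x-np.sin(a)*y,S[1]+np.sin(a)*x+np.cos(a)*y,z])[0]
x0,y0,k=225,110,6
for n,q in dict(mouthRear=(-.008,.04,.062),mouthDat=(.0055,.04,.062),rear=(-.005,.037,.05),dat=(.0025,.037,.05),plate1=(-.0025,.035,.069),plate2=(.0025,.035,.069)).items(): print(n,((P(*q)-[x0,y0])*k).round(0))
cr=im[y0:y0+100,x0:x0+110,::-1]
cv2.imwrite('pics/insz.png',cv2.normalize(cv2.resize(cr,None,fx=k,fy=k,interpolation=cv2.INTER_CUBIC),None,0,330,cv2.NORM_MINMAX))
```

```text
[0.49978356 0.19246226 0.18161893] [-0.68990286 -0.15115906 -1.3279609 ]
mouthRear [256. 280.]
mouthDat [349. 280.]
rear [278. 289.]
dat [328. 290.]
plate1 [293. 321.]
plate2 [328. 321.]
```

View pics/insz.png

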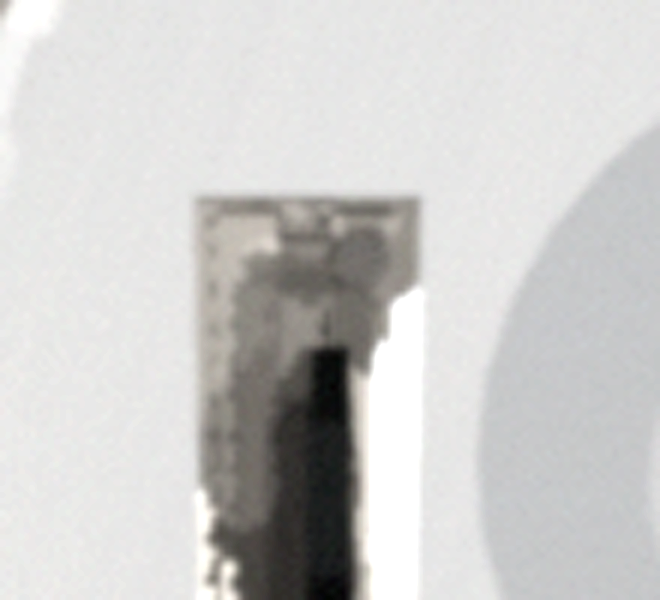

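Run:
```python
from h import *
import pickle
S=np.array([.4978,.193]);a=.361
def prof(img,c,xs,ys,z):
    g=cv2.cvtColor(cv2.imread(img),cv2.COLOR_BGR2GRAY).astype(np.float32)
    X,Y=np.meshgrid(np.array(xs)/1e3,np.array(ys)/1e3)
    Wd=np.c_[(S[0]+np.cos(a)*X-np.sin(a)*Y).ravel(),(S[1]+np.sin(a)*X+np.cos(a)*Y).ravel(),np.full(X.size,z)]
    uv=proj(c,Wd).astype(np.float32).reshape(X.shape+(2,))
    return cv2.remap(g,uv[...,0],uv[...,1],cv2.INTER_LINEAR)
f=pickle.load(open('wf.pkl','rb'));i=pickle.load(open('wi.pkl','rb'))
xs=range(-20,20,2)
print('x',list(xs))
for nm,im,c in (('foot','pics/wf.png',f),('ins','pics/ins.png',i)):
    for y in list(range(56,24,-2))+([-y for y in range(26,58,2)] if nm=='foot' else []): print(nm,y,prof(im,c,xs,[y],.062)[0].astype(int))
```

```text
x [-20, -18, -16, -14, -12, -10, -8, -6, -4, -2, 0, 2, 4, 6, 8, 10, 12, 14, 16, 18]
foot 56 [118 118 117 117 117 118 118 118 118 118 118 118 118 118 117 118 118 118
 118 118]
foot 54 [118 118 118 118 118 117 117 118 118 118 117 117 118 117 117 117 119 118
 117 117]
foot 52 [116 110 104 103 104 106 116 124 124 109 102 100 105 117 119 120 124 119
 118 118]
foot 50 [109 101  76  95 116 118 125 136 139 107  74  81 112 122 123 137 146 122
 118 118]
foot 48 [115 122  71 118 150 152 152 145 100  85  64  83 123 133 120 147 148 122
 118 117]
foot 46 [119 118  72 124 153 153 152 140 106 106  86  74  93 132 139 145 146 124
 118 118]
foot 44 [117  98  70 121 153 141 124 111 106 120 105  90 114 142 144 145 145 124
 118 118]
foot 42 [120 115  75 116 152 132 113 117 115 116 115 115 117 135 141 145 146 123
 118 119]
foot 40 [121 120  71 117 149 118 116 122 121 121 124 120 113 129 138 148 149 121
 118 118]
foot 38 [117 108  69 122 140 111 122 131 138 119 111 119 111 108 123 147 148 123
 117 118]
foot 36 [115 125  73 126 119 110 122 137 150 125  77  96 108 108 118 146 147 124
 118 117]
foot 34 [121 11
[... 2651 characters left out ...]
 113 114 101  93  90  83  81  81  81  79  83  88  98 101 108
 133 135]
ins 38 [135 132 115 112 108  98  97  95  92  89  86  91  85  86  88 101 120 153
 144 136]
ins 36 [135 132 116 115 112  98  96  92  98  99  97  89  86  86  89 102 155 170
 143 136]
ins 34 [136 131 115 110 103  97  97  95  98 101  98  82  86  86  88 105 158 170
 143 136]
ins 32 [135 131 115 110 109  97  97  94  99 100  97  82  84  85  89 119 160 170
 143 135]
ins 30 [136 132 115 113 107  96  90  90  99  88  70  55  58  82  96 160 172 170
 143 135]
ins 28 [134 132 114 113 100  93  88  89  93  77  59  47  52  87 106 167 173 170
 144 135]
ins 26 [135 132 115 113  96  87  88  88  82  73  56  48  53 106 130 169 173 170
 141 136]
```

```bash
cat > pan.py <<'E'
from h import *
import sys
s=bot.read_state();p=s['position'];a=s['eef_rot'][2]-np.pi/2
c=cal('scene');g=cv2.cvtColor(imaging.get_image('scene'),cv2.COLOR_RGB2GRAY).astype(np.float32)
Y,Z=np.meshgrid(np.arange(-46,47,3)/1e3,np.arange(66,-9,-3)/1e3)
x=.0025; W=np.c_[(p[0]+np.cos(a)*x-np.sin(a)*Y).ravel(),(p[1]+np.sin(a)*x+np.cos(a)*Y).ravel(),(Z+p[2]-.1108).ravel()]
uv=proj(c,W).astype(np.float32).reshape(Y.shape+(2,))
m=cv2.remap(g,uv[...,0],uv[...,1],cv2.INTER_LINEAR).astype(int)
print(p,a); print('    ',' '.join(f'{int(round(y*1e3)):4d}' for y in Y[0]))
for z,r in zip(Z[:,0],m): print(f'{z*1e3:4.0f} ',' '.join(f'{v:4d}' for v in r))
E
python3 pan.py
```

```text
[0.49978356 0.19246226 0.18161893] 0.3633419724982727
      -46  -43  -40  -37  -34  -31  -28  -25  -22  -19  -16  -13  -10   -7   -4   -1    2    5    8   11   14   17   20   23   26   29   32   35   38   41   44
  66   150  136  116  121  127  116  111  118  108   80   36   24   17   17   20   26   33   25   20   17   15   15   19   28   44   75  101  101  102  100  101
  63   151  134  100   81   84   89   84   75   82   74   41   24   16   18   19   21   27   30   23   17   16   17   17   20   30   46   80   99  101  101  101
  60   144  134  101   58   53   57   58   59   53   52   44   26   16   21   20   20   25   29   26   22   15   15   18   18   20   28   45   81   98  101  101
  57   144  130  108   58   37   36   41   47   44   43   46   35   22   25   28   23   31   33   33   25   22   15   19   19   21   21   27   45   81   99  100
  54   135  129  111   65   37   23   35   38   43   41   45   46   43   30   35   40   33   44   46   39   26   25   21   27   27   26   23   34   48   83   99
  51   137  121  110   68   40   21   32   38   37   50   44   50   60   54   44 
[... 2438 characters left out ...]
2   41   35   49   52   50   53   50   36   67   97  130
   3   123   99   52   30   25   19   18   17   18   25   33   32   30   33   30   27   32   34   31   36   36   30   27   38   38   38   43   33   46   89  124
   0   121  122   89   47   27   21   22   21   16   20   25   25   27   24   27   25   22   27   25   23   29   23   24   25   28   31   27   30   33   54  106
  -3    82  117  113   84   47   30   28   28   27   23   24   27   27   27   29   30   27   29   26   26   26   25   26   25   28   28   25   29   28   39   60
  -6    87   80  104  108   81   56   42   38   42   41   34   36   35   39   38   36   45   41   40   43   36   37   37   31   41   39   33   31   32   40   46
```

jog_arm(
  commands=[-0.0079, -0.003, 0, 0, 0, 0, 8, 0, 0, -0.016, 0, 0, 0, 8, 0, 0, -0.016, 0, 0, 0, 8, 0, 0, 0, 0, 0, 0, 8, 0, 0, 0, 0, 0, 0, 8],
)

```text
time_s: 20.4
position: [0.4973, 0.1921, 0.1736]
eef_rot: [3.141, -0.0, 1.934]
contact_force: [-2.4, 1.2, 5.5]
grip_width: 0.0115
grasp_force: 51.2
```

```bash
cat > ss.py <<'E'
from h import *
s=bot.read_state(); S=np.array([.4978,.193]);a=.361;c,n=np.cos(a),np.sin(a);d=s['position'][:2]-S;f=s['contact_force'];q=s['wrist_torque']
R=lambda v:np.r_[c*v[0]+n*v[1],-n*v[0]+c*v[1],v[2]]
print('t',round(s['time_s'],2),'tcp rel',(R(np.r_[d,0])[:2]*1e3).round(1),'bottom z',round((s['position'][2]-.1108)*1e3,1),'F',R(f).round(1),'T',R(q).round(2),'rot',s['eef_rot'].round(3),'grip',round(s['grip_width'],4))
E
python3 ss.py
```

```text
t 20.4 tcp rel [-0.8 -0.7] bottom z 62.8 F [-1.8  2.   5.5] T [ 0.22  0.37 -0.06] rot [ 3.141 -0.     1.934] grip 0.0115
```

jog_arm(
  commands=[0, 0, -0.008, 0, 0, 0, 8, 0, 0, 0, 0, 0, 0, 8, 0, 0, 0, 0, 0, 0, 8],
)

```text
time_s: 20.78
position: [0.4979, 0.1925, 0.1732]
eef_rot: [3.139, -0.0, 1.934]
contact_force: [-3.7, 1.7, 10.2]
grip_width: 0.0112
grasp_force: 52.2
```

```bash
python3 ss.py
```

```text
t 20.77 tcp rel [-0.1 -0.5] bottom z 62.4 F [-2.9  2.9 10.2] T [ 0.22  0.77 -0.04] rot [ 3.139 -0.     1.934] grip 0.0112
```

jog_arm(
  commands=[0, 0, -0.006, 0, 0, 0, 8, 0, 0, 0, 0, 0, 0, 8, 0, 0, 0, 0, 0, 0, 8],
)

```text
time_s: 21.15
position: [0.4981, 0.1927, 0.173]
eef_rot: [3.139, -0.0, 1.934]
contact_force: [-4.8, 2.6, 16.2]
grip_width: 0.0109
grasp_force: 53.0
```

```bash
python3 ss.py
```

```text
t 21.15 tcp rel [ 0.1 -0.4] bottom z 62.2 F [-3.5  4.1 16.2] T [ 0.32  1.23 -0.12] rot [ 3.139 -0.     1.934] grip 0.0109
```

jog_arm(
  commands=[0, 0, 0.022, 0, 0, 0, 8, -0.008, 0.0098, 0, 0, 0, 0, 8, 0, 0, 0, 0, 0, 0, 8, 0, 0, -0.014, 0, 0, 0, 8, 0, 0, 0, 0, 0, 0, 8, 0, 0, 0, 0, 0, 0, 8],
)

```text
time_s: 21.9
position: [0.4953, 0.1941, 0.1708]
eef_rot: [3.141, 0.001, 1.934]
contact_force: [2.5, 0.5, -1.8]
grip_width: 0.0114
grasp_force: 50.3
```

```bash
python3 ss.py
```

```text
t 21.9 tcp rel [-2.   1.9] bottom z 60.0 F [ 2.5 -0.4 -1.8] T [ 0.02 -0.71  0.01] rot [3.141e+00 1.000e-03 1.934e+00] grip 0.0114
```

jog_arm(
  commands=[0, 0, -0.006, 0, 0, 0, 8, 0, 0, 0, 0, 0, 0, 8, 0, 0, 0, 0, 0, 0, 8],
)

```text
time_s: 22.28
position: [0.4954, 0.1941, 0.1699]
eef_rot: [3.14, 0.001, 1.934]
contact_force: [2.3, 0.9, 1.4]
grip_width: 0.0113
grasp_force: 50.8
```

```bash
python3 ss.py
```

```text
t 22.27 tcp rel [-1.9  1.9] bottom z 59.1 F [2.5 0.  1.4] T [ 0.04 -0.73 -0.02] rot [3.140e+00 1.000e-03 1.934e+00] grip 0.0113
```

jog_arm(
  commands=[0.003, 0.0011, 0, 0, 0, 0, 8, 0, 0, -0.006, 0, 0, 0, 8, 0, 0, 0, 0, 0, 0, 8, 0, 0, 0, 0, 0, 0, 8],
)

```text
time_s: 22.78
position: [0.4957, 0.1943, 0.1677]
eef_rot: [-3.142, 0.001, 1.934]
contact_force: [3.1, 1.4, 0.4]
grip_width: 0.0113
grasp_force: 50.5
```

```bash
python3 ss.py
```

```text
t 22.77 tcp rel [-1.6  1.9] bottom z 56.9 F [3.3 0.2 0.4] T [-0.02 -0.89 -0.  ] rot [-3.142e+00  1.000e-03  1.934e+00] grip 0.0113
```

jog_arm(
  commands=[0, 0, -0.006, 0, 0, 0, 8, 0, 0, 0, 0, 0, 0, 8, 0, 0, 0, 0, 0, 0, 8],
)

```text
time_s: 23.15
position: [0.4956, 0.1942, 0.1662]
eef_rot: [-3.141, 0.001, 1.934]
contact_force: [3.1, 0.9, -0.5]
grip_width: 0.0111
grasp_force: 50.4
```

```bash
python3 ss.py
```

```text
t 23.15 tcp rel [-1.7  1.9] bottom z 55.4 F [ 3.2 -0.2 -0.5] T [-0.01 -0.87 -0.  ] rot [-3.141e+00  1.000e-03  1.934e+00] grip 0.0111
```

jog_arm(
  commands=[0.0015, 0.0006, -0.006, 0, 0, 0, 8, 0, 0, -0.006, 0, 0, 0, 8, 0, 0, 0, 0, 0, 0, 8, 0, 0, 0, 0, 0, 0, 8],
)

```text
time_s: 23.65
position: [0.4959, 0.1944, 0.1632]
eef_rot: [-3.141, 0.001, 1.934]
contact_force: [2.4, 0.7, -1.0]
grip_width: 0.0113
grasp_force: 50.6
```

```bash
python3 ss.py
```

```text
t 23.65 tcp rel [-1.3  2. ] bottom z 52.4 F [ 2.5 -0.2 -1. ] T [ 0.04 -0.87 -0.07] rot [-3.141e+00  1.000e-03  1.934e+00] grip 0.0113
```

jog_arm(
  commands=[0, 0, -0.006, 0, 0, 0, 8, 0, 0, 0, 0, 0, 0, 8, 0, 0, 0, 0, 0, 0, 8],
)

```text
time_s: 24.02
position: [0.4964, 0.1944, 0.163]
eef_rot: [3.141, 0.001, 1.934]
contact_force: [1.0, -0.6, 4.9]
grip_width: 0.0115
grasp_force: 51.4
```

```bash
python3 ss.py
```

```text
t 24.02 tcp rel [-0.9  1.8] bottom z 52.2 F [ 0.7 -0.9  4.9] T [ 0.   -0.3  -0.04] rot [3.141e+00 1.000e-03 1.934e+00] grip 0.0115
```

jog_arm(
  commands=[0, 0, -0.006, 0, 0, 0, 8, 0, 0, 0, 0, 0, 0, 8, 0, 0, 0, 0, 0, 0, 8],
)

```text
time_s: 24.4
position: [0.4968, 0.1943, 0.1629]
eef_rot: [3.141, 0.001, 1.934]
contact_force: [-0.6, -0.8, 10.5]
grip_width: 0.0111
grasp_force: 52.2
```

```bash
python3 ss.py
```

```text
t 24.4 tcp rel [-0.5  1.6] bottom z 52.1 F [-0.8 -0.6 10.5] T [ 0.03  0.21 -0.07] rot [3.141e+00 1.000e-03 1.934e+00] grip 0.0111
```

jog_arm(
  commands=[0, 0, -0.006, 0, 0, 0, 8, 0, 0, 0, 0, 0, 0, 8, 0, 0, 0, 0, 0, 0, 8],
)

```text
time_s: 24.78
position: [0.4971, 0.1943, 0.1628]
eef_rot: [3.141, 0.002, 1.934]
contact_force: [-1.3, -1.6, 16.1]
grip_width: 0.011
grasp_force: 53.1
```

```bash
python3 ss.py
```

```text
t 24.77 tcp rel [-0.2  1.4] bottom z 52.0 F [-1.8 -1.  16.1] T [ 0.1   0.65 -0.04] rot [3.141e+00 2.000e-03 1.934e+00] grip 0.011
```

jog_arm(
  commands=[0, 0, 0.016, 0, 0, 0, 8, 0, 0, 0, 0, 0, 0, 8, 0, 0, 0, 0, 0, 0, 8],
)

```text
time_s: 25.15
position: [0.4962, 0.1944, 0.1631]
eef_rot: [3.142, 0.001, 1.934]
contact_force: [2.4, 0.9, 3.4]
grip_width: 0.0115
grasp_force: 51.2
```

```bash
python3 ss.py; python3 pan.py | sed 's/^/ /'
```

```text
t 25.15 tcp rel [-1.   1.9] bottom z 52.3 F [ 2.6 -0.   3.4] T [ 0.   -0.47  0.01] rot [3.142e+00 1.000e-03 1.934e+00] grip 0.0115
 [0.49618823 0.19442379 0.16310151] 0.3633170332383737
       -46  -43  -40  -37  -34  -31  -28  -25  -22  -19  -16  -13  -10   -7   -4   -1    2    5    8   11   14   17   20   23   26   29   32   35   38   41   44
   66   139  123  101  100  104  103  101  106   95   73   39   24   17   16   23   29   26   17   17   13   13   16   18   33   72  132  137  124  103   98   97
   63   141  125   90   71   73   77   74   70   75   62   41   24   18   17   17   26   30   26   14   14   12   16   17   20   35   67  130  145  136  107  100
   60   142  127   96   49   50   55   52   54   51   48   42   25   19   21   19   19   27   29   22   15   13   14   18   19   21   34   58  128  155  149  119
   57   143  127  101   58   34   37   44   45   42   41   44   33   26   28   27   24   28   32   29   21   17   17   18   22   21   22   32   69  134  162  160
   54   141  128  108   58   36   23   38   45   43   42   41   45   38   38   43   44   32   40   42   3
[... 2596 characters left out ...]
66   55   69   78   71   77   74   53   44   44   51
    3    82   90   91   86  108   97   79   75   73   70   69   65   62   71   75   73   83   86   78   70   80   75   73   87   91   89   94   78   57   50   53
    0   113   78   98   94   89  112  101   91   98   94   89   85   82   80   85   88   89   96   96   91   86   96   96   94  107  107  109  106   85   64   58
   -3   118   97   73  103   93   98  115  107  103  109  111  101  101   99   94  100  103   98  107  103  103  105  112  116  113  123  122  119  117   96   68
   -6   105  105   77   82  104   87  103  118  112  111  118  114  111  116  106  106  112  117  107  110  108  108  118  126  130  131  135  133  127  125  104
```

jog_arm(
  commands=[0, 0, 0.004, 0, 0, 0, 8, 0, 0, 0, 0, 0, 0, 20, 0, 0, 0, 0, 0, 0, 40, 0, 0, 0, 0, 0, 0, 45, 0, 0, 0, 0, 0, 0, 45],
)

```text
time_s: 25.82
position: [0.4957, 0.1943, 0.1637]
eef_rot: [-3.141, 0.001, 1.934]
contact_force: [1.1, -0.5, -0.2]
grip_width: 0.0451
grasp_force: 0.0
```

```bash
python3 ss.py
```

```text
t 25.82 tcp rel [-1.5  2. ] bottom z 52.9 F [ 0.9 -0.9 -0.2] T [-0.01  0.03  0.03] rot [-3.141e+00  1.000e-03  1.934e+00] grip 0.0451
```

jog_arm(
  commands=[0, 0, 0.08, 0, 0, 0, 45, 0, 0, 0.12, 0, 0, 0, 45, 0, 0, 0, 0, 0, 0, 0, 0, 0, 0, 0, 0, 0, 0, 0, 0, 0, 0, 0, 0, 0],
)

```text
time_s: 26.45
position: [0.495, 0.1941, 0.2123]
eef_rot: [-3.139, 0.0, 1.934]
contact_force: [-0.2, -0.6, 0.7]
grip_width: -0.0001
grasp_force: 0.0
```

```bash
python3 ss.py
```

```text
t 26.45 tcp rel [-2.2  2.1] bottom z 101.5 F [-0.4 -0.5  0.7] T [-0.02 -0.04 -0.02] rot [-3.139  0.     1.934] grip -0.0001
```

jog_arm(
  commands=[0.0034, 0.0013, -0.04, 0, 0, 0, 0, 0, 0, -0.028, 0, 0, 0, 0, 0, 0, 0, 0, 0, 0, 0, 0, 0, 0, 0, 0, 0, 0],
)

```text
time_s: 26.95
position: [0.4969, 0.1947, 0.1968]
eef_rot: [-3.141, 0.001, 1.934]
contact_force: [-0.4, -0.1, 0.3]
grip_width: -0.0
grasp_force: 0.0
```

jog_arm(
  commands=[0, 0, -0.007, 0, 0, 0, 0, 0, 0, 0, 0, 0, 0, 0, 0, 0, 0, 0, 0, 0, 0],
)

```text
time_s: 27.32
position: [0.497, 0.1947, 0.1954]
eef_rot: [3.141, 0.001, 1.934]
contact_force: [0.4, -0.1, -0.3]
grip_width: 0.0002
grasp_force: 0.0
```

jog_arm(
  commands=[0, 0, -0.006, 0, 0, 0, 0, 0, 0, 0, 0, 0, 0, 0, 0, 0, 0, 0, 0, 0, 0],
)

```text
time_s: 27.7
position: [0.4969, 0.1947, 0.1937]
eef_rot: [-3.141, 0.001, 1.934]
contact_force: [-0.2, 0.0, 0.4]
grip_width: 0.0002
grasp_force: 0.0
```

jog_arm(
  commands=[0, 0, -0.006, 0, 0, 0, 0, 0, 0, 0, 0, 0, 0, 0, 0, 0, 0, 0, 0, 0, 0],
)

```text
time_s: 28.08
position: [0.4969, 0.1947, 0.1922]
eef_rot: [-3.141, 0.001, 1.934]
contact_force: [0.1, -0.3, -0.1]
grip_width: -0.0
grasp_force: 0.0
```

jog_arm(
  commands=[0, 0, -0.006, 0, 0, 0, 0, 0, 0, 0, 0, 0, 0, 0, 0, 0, 0, 0, 0, 0, 0],
)

```text
time_s: 28.45
position: [0.4977, 0.1947, 0.1917]
eef_rot: [3.14, 0.001, 1.934]
contact_force: [0.1, -0.7, 5.4]
grip_width: 0.0002
grasp_force: 2.7
```

jog_arm(
  commands=[0, 0, -0.006, 0, 0, 0, 0, 0, 0, 0, 0, 0, 0, 0, 0, 0, 0, 0, 0, 0, 0],
)

```text
time_s: 28.82
position: [0.4987, 0.1947, 0.1915]
eef_rot: [3.138, 0.002, 1.934]
contact_force: [1.3, -2.7, 8.3]
grip_width: -0.0002
grasp_force: 4.4
```

jog_arm(
  commands=[0, 0, -0.006, 0, 0, 0, 0, 0, 0, 0, 0, 0, 0, 0, 0, 0, 0, 0, 0, 0, 0],
)

```text
time_s: 29.2
position: [0.4998, 0.1947, 0.1913]
eef_rot: [3.135, 0.003, 1.934]
contact_force: [0.6, -1.9, 11.6]
grip_width: 0.0002
grasp_force: 6.1
```

jog_arm(
  commands=[0, 0, 0.04, 0, 0, 0, 0, -0.02, 0, 0.15, 0, 0, 0, 0, -0.05, 0, 0.15, 0, 0, 0, 0, 0, 0, 0, 0, 0, 0, 0, 0, 0, 0, 0, 0, 0, 0],
)

```text
time_s: 29.82
position: [0.4786, 0.1947, 0.2715]
eef_rot: [-3.14, 0.0, 1.934]
contact_force: [-0.1, -0.1, 0.8]
grip_width: 0.0004
grasp_force: 0.0
```

Run:
```python
from h import *
s=bot.read_state();print(s['position'],s['contact_force'])
c=cal('scene');im=imaging.get_image('scene');cv2.imwrite('pics/end.png',im[:,:,::-1])
g=cv2.GaussianBlur(cv2.cvtColor(im,cv2.COLOR_RGB2GRAY),(3,3),0).astype(np.float32)
S=np.array([.4978,.193]);a=.361;ca,sa=np.cos(a),np.sin(a)
def samp(x,y,z,t,b): # local, in-plane tilt t, pitch b
    y2=y*np.cos(t)-z*np.sin(t);z2=y*np.sin(t)+z*np.cos(t);x=x+z2*b
    uv=proj(c,np.c_[S[0]+ca*x-sa*y2,S[1]+sa*x+ca*y2,.05+z2]).astype(np.float32)
    return cv2.remap(g,uv[:,:1],uv[:,1:],cv2.INTER_LINEAR).ravel()
# +y panel edge, grip top and grip +y edge: contrast outside-inside over offsets
zz=np.linspace(.02,.055,30);gz=np.linspace(.112,.138,25);gy=np.linspace(-.011,.011,20)
for t in np.deg2rad([-4,-3,-2,-1,0,1,2,3,4]):
    r=[]
    for nm in ('panel','grip'):
        best=max((( samp(.0025 if nm=='panel' else .006,np.full(30 if nm=='panel' else 25,(.035 if nm=='panel' else .013)+d+.0015),zz if nm=='panel' else gz,t,0)-samp(.0025 if nm=='panel' else .006,np.full(30 if nm=='panel' else 25,(.035 if nm=='panel' else .013)+d-.0015),zz if nm=='panel' else gz,t,0)).mean(),d*1e3) for d in np.arange(-.008,.008,.0005))
        r+=[round(float(best[0]),1),round(best[1],1)]
    top=max(((samp(.006,gy,np.full(20,.141+d+.0015),t,0)-samp(.006,gy,np.full(20,.141+d-.0015),t,0)).mean(),d*1e3) for d in np.arange(-.006,.008,.0005))
    print('tilt',round(np.rad2deg(t)),'panel(contrast,dy)',r[:2],'grip',r[2:],'top(contrast,dz)',np.round(top,1))
```

```text
[0.47858838 0.19469964 0.27148914] [-0.08357557 -0.06905729  0.75828857]
tilt -4 panel(contrast,dy) [23.7, np.float64(5.0)] grip [30.3, np.float64(-1.0)] top(contrast,dz) [23.8  7. ]
tilt -3 panel(contrast,dy) [24.3, np.float64(6.0)] grip [30.5, np.float64(1.0)] top(contrast,dz) [23.   7.5]
tilt -2 panel(contrast,dy) [24.8, np.float64(7.0)] grip [30.8, np.float64(3.5)] top(contrast,dz) [21.9  7.5]
tilt -1 panel(contrast,dy) [25.5, np.float64(7.5)] grip [31.0, np.float64(5.5)] top(contrast,dz) [19.6  7.5]
tilt 0 panel(contrast,dy) [26.1, np.float64(7.5)] grip [30.8, np.float64(7.5)] top(contrast,dz) [15.   7.5]
tilt 1 panel(contrast,dy) [26.5, np.float64(7.5)] grip [28.1, np.float64(7.5)] top(contrast,dz) [9.1 7.5]
tilt 2 panel(contrast,dy) [26.6, np.float64(7.5)] grip [24.4, np.float64(7.5)] top(contrast,dz) [4.4 7.5]
tilt 3 panel(contrast,dy) [26.6, np.float64(7.5)] grip [18.1, np.float64(7.5)] top(contrast,dz) [1.9 7.5]
tilt 4 panel(contrast,dy) [26.7, np.float64(7.5)] grip [11.9, np.float64(7.5)] top(contrast,dz) [0.8 7.5]
```

Run:
```python
from h import *
c=cal('scene');g=cv2.cvtColor(cv2.imread('pics/end.png'),cv2.COLOR_BGR2GRAY).astype(np.float32)
S=np.array([.4978,.193]);a=.361;ca,sa=np.cos(a),np.sin(a)
ys=np.arange(-48,54,3);print('    ',' '.join(f'{y:3d}' for y in ys))
for z in range(156,0,-4):
    y=ys/1e3;x=.0025
    uv=proj(c,np.c_[S[0]+ca*x-sa*y,S[1]+sa*x+ca*y,np.full(len(y),.05+z/1e3)]).astype(np.float32)
    print(f'{z:4d} ',' '.join(f'{int(v):3d}' for v in cv2.remap(g,uv[:,:1],uv[:,1:],cv2.INTER_LINEAR).ravel()))
```

```text
-48 -45 -42 -39 -36 -33 -30 -27 -24 -21 -18 -15 -12  -9  -6  -3   0   3   6   9  12  15  18  21  24  27  30  33  36  39  42  45  48  51
 156   96  94  97  97  96  96  93  89  75  60  62  61  56  56  58  59  68  91 132 178 189 188 188 188 186 189 190 191 191 191 191 192 190 190
 152   99  99  96  98  97  97  90  81  71  46  29  28  29  27  23  26  29  37  68 125 177 189 188 188 189 188 188 189 189 190 192 191 192 191
 148   95  98  99  97  98  97  95  83  60  39  14  12  13  10  11  12  13  12  17  52 114 174 189 187 187 188 187 188 188 189 190 191 190 192
 144   95  95  97  98  98  98  98  84  67  40  16   8   7  11   9  10   8  10  11  14  32 103 170 190 189 188 188 188 188 188 188 189 190 189
 140   96  96  96  96  97  97  93  86  66  38  23  12   8   7   9   8  10  10   8  13  13  28  83 164 190 190 189 189 188 189 189 188 189 189
 136   96  96  97  97  97  98  90  78  66  40  17   7   8   8   4   7  10  10  14   9  10  12  19  73 155 190 190 190 192 189 191 190 190 190
 132   95  97  95  96  97  97  90  77  59  38  19  10   4   7   7   7   8  13   9  10  10   8  11  19  58 143 18
[... 3873 characters left out ...]
 130 120  52  31  21  24  31  36  54  63  70  60  63  65  54  61  59  54  56  65  69  66  72  69  61  51  54  70  84  95 118 159 159
  16   75 106 140 128  60  29  25  31  41  47  52  57  65  60  55  70  61  55  64  61  57  64  68  65  64  72  65  55  57  78 103 118 129 154
  12   80  83  92 126 117  69  48  36  48  54  57  47  56  67  64  61  79  78  54  70  70  54  70  75  70  75  81  76  69  72  91 120 130 139
   8  124  83 104  88 108 114  84  72  68  69  71  69  57  60  85  80  88  98  99  84  83  84  72  81  92  85  96 102  95  94  96 105 121 132
   4  156 135  80 111 102 112 122  97  91  95  96  92  87  80  75 100 107 109 117 116 111 103 104 100  99 112 108 111 122 115 119 116 120 124
```

```bash
python3 -c "
from rig import ticket; print(ticket.sign_off())"
```

```text
the job is handed in; nothing more can be done
None
```

The job is handed in: the square target stands upright in the slot with its dots towards the camera, pressed down with about 17 N and released; the judge gave no verdict, and I did not re-check the white target or the other objects.

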